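Put the reception desk's hand stamps away

ROBOT

A 6-joint arm with a two-finger parallel gripper is mounted at the origin on the work surface. World frame = base frame: x ahead of the robot, y to its left, z up, the work surface at z = 0. Lengths are in m, angles in rad, forces in N, time in s.
With the tool pointing down it reaches from about 0.35 to 0.775 m from the base axis. Payload 7.3 kg.
Tool frame: the origin (TCP) lies midway between the tips of the shut fingers; the grasp point (between the pads) lies robot.grasp_offset behind it (robot.grasp_offset is the distance from the TCP to the grasp point, in m); z points along the fingers, x is the direction in which the jaws open and shut, and the axes are right-handed (so a half turn about z gives the same grasp; the last joint's range is limited). The gripper opens to 92 mm and grips with 3 to 60 N. Pads are 19 mm wide; open, the fingers measure 130 mm over their backs; the gripper's body (75 mm by 190 mm) begins 47 mm behind the grasp point.
Start: joints at [-1.387, 0.342, 1.524, -0, 1.275, -0.146], TCP at [0.17, -0.497, 0.227] pointing down, gripper open.
Joint ranges: [-2.53, 2.53], [-0.77, 2.02], [0.04, 2.7], [-1, 4.14], [0.28, 2.66], [-3.11, 3.11]. Speed limits (rad/s): [2.57, 2.57, 3.14, 3.14, 3.14, 3.14].

INTERFACE

Orientations are given as [roll, pitch, yaw] about the fixed x, y, z axes, in that order (R = Rz(yaw) Ry(pitch) Rx(roll)).
In Python, from cell import robot gives the robot as it stands. The module is installed in compiled form; this text tells all that it offers.
- The arm moves only by the tool move_arm, never from a script. Its argument "increments" is a list of rows, each a list of 7 numbers: the finger opening in mm, from 0 to 91.8, then the shift along the tool's x, y, z in mm, then the turn, a rotation vector about the tool's x, y, z in rad. A call has 1 to 12 rows; each row shifts and turns the pose as measured when the row begins, along the tool's axes as they then stand; what a row does not reach is not made up. A row lasts 1/8 s, in which the tool goes at most 62.5 mm and 10.7 degrees, less where a joint would pass 70% of its speed; a pose out of reach is approached as far as the arm can. A call is refused whole if a number of a shift passes 62.5 or a number of a turn 0.188, either way. A call with a gripper value outside its range is refused whole. The fingers move at their own pace and stop on an object; "newtons" is the grip in N (left out, the last holds). Time passes only in rows, so rows that do not move let the fingers close. It gives the time, the measured TCP pose, the force and the opening at its end, in the units of the state.
- robot.observe(): the state, without advancing time (a new reading comes with each control period).
- robot.read_camera(name): name is "side" or "top"; returns a dict with "img" (480x640x3 uint8, red, green, blue), "fx", "fy", "cx", "cy" (pixels), "T" (4x4, takes a point from camera to world coordinates). Camera axes: x right, y down, z forward; pixel columns grow to the right and rows downward; lengths in m; the calibration is good to about 2 mm. A picture is of the moment at which its call begins. There is no depth.
- robot.hand_in(): hands the job in, once; it reports no verdict.
Trained networks look in the newest picture that a camera, given by its name, has taken for a name from the list of things; names that differ only in an ending like _2 or _b are one class to them, and where a whole thing is asked for, a point or a joint stands for the part that bears it (a point fixed in the world has none). Each returns a list of dicts, best first, with "conf" (0 to 1); they miss things now and then, are a little off and sometimes report something else, mostly with a low value. They report only what shows in the picture. A call takes as long as a camera call. They do not tell look-alikes from the thing itself.
- robot.look_for(thing, camera): "rect" ([left, top, width, height] in pixels, round what is visible of it).
The state is a dict: "time": time; "qpos": joint angles; "qvel": joint speeds; "joint_efforts": joint torques, N m; "tool_pos": TCP position; "tool_rot": TCP orientation; "contact_force": force on the tool from outside, world axes, zero at the start; "torque": the same for the moment, N m; "opening": finger opening in m.
Only numpy, scipy, OpenCV 4.12 (cv2) and the standard library are available. Lean on these libraries where they do the work, as an engineer would, in place of code of your own. Each camera call takes 0.05 s, during which the arm holds its last target.

TASK

Put the four hand stamps away, each upright and flat on the floor of the tray whose felt has the same shape and size as its base, with the square and the oblong one lined up with their trays. Set them down rather than dropping them, do not tip any over, and leave the stapler and the pen cup where they are.

Things in the scene. Friction and masses are not known exactly. Their poses are not given: they have to be found in the camera images.
- big_round_stamp: Hand stamp with a round mount and die, 54 mm diameter, light wood on 4 mm black rubber, 18 mm thick in all; on its centre stands a dark turned wooden handle, straight and 24 mm in diameter from 39 to 73 mm above the underside (narrow neck below, rounded end above, top at 81 mm). It starts standing upright on the counter, any way round. Weighs 35 to 130 g. Origin: centre of the underside; z up along the handle.
- small_round_stamp: Hand stamp with a round mount and die, 34 mm diameter, light wood on 4 mm black rubber, 18 mm thick in all; on its centre stands a dark turned wooden handle, straight and 24 mm in diameter from 39 to 73 mm above the underside (narrow neck below, rounded end above, top at 81 mm). It starts standing upright on the counter, any way round. Weighs 35 to 130 g. Origin: centre of the underside; z up along the handle.
- square_stamp: Hand stamp with a square mount and die, 44 x 44 mm (sides along its x and y axes), light wood on 4 mm black rubber, 18 mm thick in all; on its centre stands a dark turned wooden handle, straight and 24 mm in diameter from 39 to 73 mm above the underside (narrow neck below, rounded end above, top at 81 mm). It starts standing upright on the counter, any way round. Weighs 35 to 130 g. Origin: centre of the underside; z up along the handle.
- oblong_stamp: Hand stamp with an oblong mount and die, 70 mm along its x axis and 30 mm along its y axis, light wood on 4 mm black rubber, 18 mm thick in all; on its centre stands a dark turned wooden handle, straight and 24 mm in diameter from 39 to 73 mm above the underside (narrow neck below, rounded end above, top at 81 mm). It starts standing upright on the counter, any way round. Weighs 35 to 130 g. Origin: centre of the underside; z up along the handle.
- big_round_tray: Shallow white storage tray fixed to the counter: round recess of 70 mm diameter, outside 80 mm, with a round felt of 54 mm diameter in the middle of its floor. The dark grey felt has the outline and size of the stamp that belongs here; the recess is 8 mm larger than that stamp on each side. Floor 4 mm above the counter (felt flush), rim 5 mm thick, its top 14 mm above the counter. Origin: centre of the underside; z up.
- small_round_tray: Shallow white storage tray fixed to the counter: round recess of 50 mm diameter, outside 60 mm, with a round felt of 34 mm diameter in the middle of its floor. The dark grey felt has the outline and size of the stamp that belongs here; the recess is 8 mm larger than that stamp on each side. Floor 4 mm above the counter (felt flush), rim 5 mm thick, its top 14 mm above the counter. Origin: centre of the underside; z up.
- square_tray: Shallow white storage tray fixed to the counter: square recess of 60 x 60 mm (sides along its x and y axes), outside 70 x 70 mm, with a square felt of 44 x 44 mm in the middle of its floor. The dark grey felt has the outline and size of the stamp that belongs here; the recess is 8 mm larger than that stamp on each side. Floor 4 mm above the counter (felt flush), rim 5 mm thick, its top 14 mm above the counter. Origin: centre of the underside; z up.
- oblong_tray: Shallow white storage tray fixed to the counter: oblong recess of 86 mm along its x axis and 46 mm along its y axis, outside 96 x 56 mm, with an oblong felt of 70 x 30 mm in the middle of its floor. The dark grey felt has the outline and size of the stamp that belongs here; the recess is 8 mm larger than that stamp on each side. Floor 4 mm above the counter (felt flush), rim 5 mm thick, its top 14 mm above the counter. Origin: centre of the underside; z up.
- stapler: Black desk stapler, a bystander standing loose on the counter: 125 mm long (x), 36 mm wide (y), 48 mm high. Origin: centre of the underside.
- pen_cup: Dark steel pen cup with pens, a bystander standing loose on the counter: 72 mm diameter, cup 95 mm high, pens reach up to 145 mm. Origin: centre of the underside.
Mind the look-alikes: they are no part of the job. What is shaped like the small_round_stamp but red is not meant. Leave any red look-alike of the oblong_tray alone.

How it is judged:
By the outcome, as a careful person would: the job done as asked, in the order asked, and still so for the second after the job is handed in, with the robot touching nothing.
It also fails if it takes over 102 s, if anything falls off the work surface, if the arm or the gripper's body presses on something with over 40 N, if the wrist force passes 120 N, or if a joint passes its speed limit or range.

## Working session

There is one attempt and no reset: what is moved stays moved. The work goes in short steps, Python scripts to look and compute and a tool call to move; the robot and the scene stay as the last step left them, time stands still between calls to the robot, and variables do not carry over. Pictures are saved under pics/ and viewed, and the job is handed in when it is done.

Besides the shell and the picture viewer there is one more tool, called after "Call:" as name([rows], argument=value, ...), one row to a line, values as JSON. move_arm: Moves the arm, as the interface text tells. Its arguments: {"type":"object","properties":{"increments":{"type":"array"},"newtons":{"type":"number"}},"required":["increments"]}

```bash
mkdir -p pics
python3 - <<'E'
from cell import robot
import cv2
s=robot.observe(); print(s, robot.grasp_offset)
for n in ("top","side"):
    c=robot.read_camera(n); cv2.imwrite(f"pics/{n}0.png",c["img"][:,:,::-1]); print(n,c["fx"],c["fy"],c["cx"],c["cy"],c["T"].round(4).tolist())
    for t in ["big_round_stamp","small_round_stamp","square_stamp","oblong_stamp","big_round_tray","small_round_tray","square_tray","oblong_tray","stapler","pen_cup"]:
        print(t,[(d["rect"],round(d["conf"],2)) for d in robot.look_for(t,n)])
E
```

```text
{'time': 0.0, 'qpos': array([-1.38699076e+00,  3.42759309e-01,  1.52501283e+00, -2.28045136e-05,
        1.27537268e+00, -1.46016042e-01]), 'qvel': array([-0.00072306, -0.00064069,  0.00115049,  0.00131725,  0.00051719,
       -0.00146661]), 'joint_efforts': array([ 6.68747853e-04, -4.31236446e+01, -2.44218725e+01,  7.16781802e-02,
        5.58944349e-02, -1.18532730e-04]), 'tool_pos': array([ 0.16996685, -0.49630453,  0.22602742]), 'tool_rot': array([-3.14138839e+00,  1.53882550e-03, -1.24096790e+00]), 'contact_force': array([-0.03141933,  0.13054484, -0.65886072]), 'torque': array([0.03609768, 0.01692463, 0.01507965]), 'opening': 0.09183885824154848} 0.0188
top 450.7232746634525 450.7232746634525 323.22716093118646 238.67253288447367 [[-0.0234, -0.993, 0.1157, 0.3968], [-0.9997, 0.0243, 0.0066, -0.0001], [-0.0094, -0.1155, -0.9933, 0.9586], [0.0, 0.0, 0.0, 1.0]]
big_round_stamp [([256.1, 249.4, 20.6, 24.7], 0.72)]
small_round_stamp [([395.5, 271.7, 20.4, 14.2], 0.68), ([364.5, 245.4, 17.9, 15.6], 0.59)]
square_stamp [([254.3, 173.4, 26.6, 26.6], 0.57)]
oblong_stamp [([472.2, 202.1,
[... 611 characters left out ...]
.0, 0.0, 0.0, 1.0]]
big_round_stamp [([292.4, 178.4, 20.8, 33.2], 0.98)]
small_round_stamp [([293.6, 274.0, 16.0, 30.0], 0.9), ([316.6, 247.5, 15.4, 33.9], 0.64), ([326.1, 213.9, 52.4, 30.0], 0.52)]
square_stamp [([354.6, 174.9, 21.7, 31.8], 0.91)]
oblong_stamp [([373.5, 352.0, 29.3, 38.2], 0.75), ([390.0, 250.2, 36.7, 32.1], 0.39)]
big_round_tray [([391.2, 249.3, 32.4, 33.6], 0.81)]
small_round_tray [([260.5, 160.8, 25.6, 20.6], 0.89)]
square_tray [([309.8, 132.8, 25.0, 23.0], 0.86), ([385.7, 113.9, 32.6, 53.9], 0.31)]
oblong_tray [([192.3, 382.7, 59.9, 58.6], 0.92), ([258.1, 320.4, 57.8, 53.4], 0.59)]
stapler [([327.2, 212.3, 52.6, 35.0], 0.71)]
pen_cup [([385.7, 111.2, 34.2, 56.6], 0.98)]
```

View pics/top0.png

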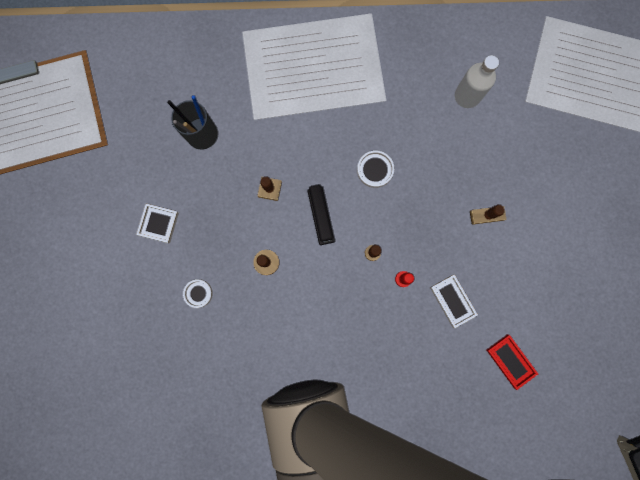

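View pics/side0.png

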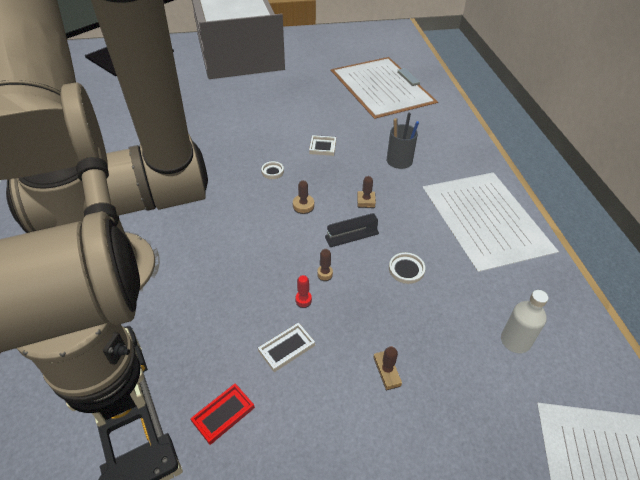

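Run:
```python
import cv2
i=cv2.imread("pics/top0.png")[90:400,120:560]
cv2.imwrite("pics/top0a.png",cv2.resize(i[:,:220],None,fx=2.6,fy=1.9*0+1.9 if 0 else 1.9))
cv2.imwrite("pics/topL.png",cv2.resize(cv2.imread("pics/top0.png")[90:290,120:380],None,fx=3,fy=3,interpolation=cv2.INTER_CUBIC))
cv2.imwrite("pics/topR.png",cv2.resize(cv2.imread("pics/top0.png")[130:400,340:560],None,fx=2.2,fy=2.2,interpolation=cv2.INTER_CUBIC))
```

```text
(no output)
```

View pics/topL.png

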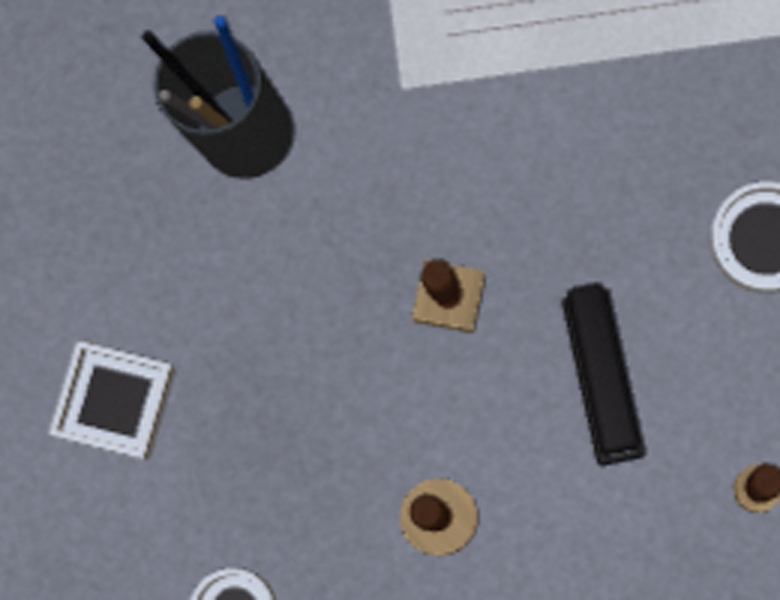

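View pics/topR.png

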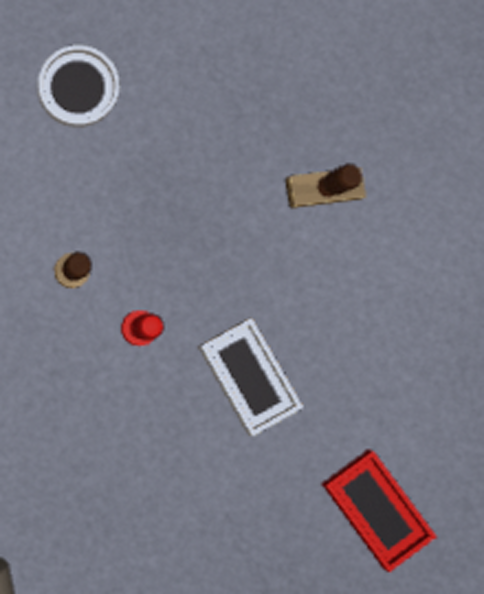

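The top view shows all the targets. The square stamp is at (269,188), the big round at (266,262), the small round at (374,251) and the oblong at (489,215). Their trays are at (157,223), (376,169), (197,294) and (455,301). The red look-alikes are at (404,279) and (512,361). Next I'll fit silhouettes in both cameras.

```bash
cat > h.py <<'E'
import numpy as np, cv2
from scipy.optimize import minimize
SH={"big_round":("c",.027),"small_round":("c",.017),"square":("r",.022,.022),"oblong":("r",.035,.015)}
def proj(c,P):
    P=np.atleast_2d(P); T=np.linalg.inv(c["T"]); q=P@T[:3,:3].T+T[:3,3]
    return np.c_[c["fx"]*q[:,0]/q[:,2]+c["cx"], c["fy"]*q[:,1]/q[:,2]+c["cy"]]
def back(c,uv,z):
    uv=np.atleast_2d(uv).astype(float); d=np.c_[(uv[:,0]-c["cx"])/c["fx"],(uv[:,1]-c["cy"])/c["fy"],np.ones(len(uv))]@c["T"][:3,:3].T
    o=c["T"][:3,3]; return o+d*((z-o[2])/d[:,2])[:,None]
def circ(r,z,n=40):
    a=np.linspace(0,2*np.pi,n,endpoint=False); return np.c_[r*np.cos(a),r*np.sin(a),np.full(n,z)]
def outline(s,z,grow=0):
    if s[0]=="c": return circ(s[1]+grow,z)
    a,b=s[1]+grow,s[2]+grow; return np.array([[a,b,z],[-a,b,z],[-a,-b,z],[a,-b,z]])
def pose(P,x,y,w):
    c,s=np.cos(w),np.sin(w); return P@np.array([[c,-s,0],[s,c,0],[0,0,1]]).T+[x,y,0]
S=6
def draw(c,parts,roi):
    x0,y0,w,h=roi; m=np.zeros((h*S,w*S),np.uint8)
    for P in parts:
        uv=(proj(c,P)-[x0-.5,y0-.5])*S
        cv2.fillConvexPoly(m,cv2.convexHull((uv*16).round().astype(np.int32)),255,shift=4)
    return cv2.resize(m,(w,h),interpolation=cv2.INTER_AREA)/255.
def stampparts(s,x,y,w,z0=0):
    base=np.r_[outline(s,z0),outline(s,z0+.018)]
    hd=np.r_[circ(.012,z0+.039),circ(.012,z0+.073),circ(.007,z0+.080)]
    nk=np.r_[circ(.007,z0+.018),circ(.007,z0+.039)]
    return [pose(p,x,y,w) for p in (base,hd,nk)]
def fit(c,s,mask,roi,x0,mk):
    x0r,y0r,w,h=roi; M=mask[y0r:y0r+h,x0r:x0r+w].astype(float)
    f=lambda p: np.abs(draw(c,mk(s,p[0]/1000,p[1]/1000,p[2]/20 if s[0]=="r" else 0),roi)-M).sum()
    best=None
    for w0 in (np.linspace(0,np.pi/2 if s[0]=="r" and s[1]==s[2] else np.pi,8,endpoint=False) if s[0]=="r" else [0]):
        r=minimize(f,[x0[0]*1000,x0[1]*1000,w0*20],method="Nelder-Mead",options=dict(initial_simplex=np.array([[0,0,0],[4,0,0],[0,4,0],[0,0,4]])+[x0[0]*1000,x0[1]*1000,w0*20],xatol=.02,fatol=.02))
        if best is None or r.fun<best.fun: best=r
    p=best.x; return p[0],p[1],np.degrees(p[2]/20),best.fun,M.sum()
def masks(im):
    a=cv2.cvtColor(cv2.GaussianBlur(im,(0,0),.5),cv2.COLOR_RGB2HSV).astype(int); r,g,b=[im[:,:,i].astype(int) for i in range(3)]
    wood=(r-b>8); white=(np.minimum(r,b)>150); dark=(np.maximum(r,b)<75)
    return wood,white,dark
E
python3 - <<'E'
from h import *
from cell import robot
I={"top":{"big_round":((240,240,52,46),(266,262)),"small_round":((355,235,36,34),(373,253)),"square":((245,165,48,46),(270,189)),"oblong":((460,190,58,44),(488,215))},
"side":{"big_round":((283,172,42,50),(303,208)),"small_round":((308,240,32,50),(325,274)),"square":((350,168,34,50),(366,202)),"oblong":((362,338,52,62),(388,375))}}
J={"top":{"big_round":(376,169),"small_round":(197,294),"square":(157,223),"oblong":(455,301)},
"side":{"big_round":(407,268),"small_round":(273,170),"square":(323,145),"oblong":(287,346)}}
def felt(s,x,y,w): return [pose(outline(s,.004),x,y,w)]
for n in ("top","side"):
    c=robot.read_camera(n); wood,white,dark=masks(c["img"])
    for k,(roi,uv) in I[n].items():
        m=wood|dark
        x0=back(c,uv,.01)[0]
        print(n,k,"stamp",np.round(fit(c,SH[k],m,roi,x0,stampparts),1))
    for k,uv in J[n].items():
        r=(uv[0]-24,uv[1]-24,48,48)
        m=dark; 
        lab=cv2.connectedComponents(m.astype(np.uint8))[1]; 
        l=lab[uv[1],uv[0]]; m=(lab==l) if l else m
        x0=back(c,uv,.004)[0]
        print(n,k,"tray",np.round(fit(c,SH[k],m,r,x0,felt),1))
E
```

```text
top big_round stamp [460.9 128.4   1.1  26.  534. ]
top small_round stamp [475.4 -96.   -2.8  21.4 222. ]
top square stamp [619.3 120.2 -12.1  37.7 450. ]
top oblong stamp [ 549.7 -344.    96.    40.3  534. ]
top big_round tray [ 657.7 -108.4    0.8   63.9  415. ]
top small_round tray [399.5 274.7   2.5  47.1 161. ]
top square tray [550.2 361.5  71.8  56.5 362. ]
top oblong tray [ 370.5 -261.5   27.6   76.3  414. ]
side big_round stamp [461.9 131.8 -19.3  39.6 466. ]
side small_round stamp [476.3 -93.   -9.9 121.5 454. ]
side square stamp [620.2 123.   81.1  74.1 476. ]
side oblong stamp [ 551.  -341.2   94.8   51.   776. ]
side big_round tray [ 658.7 -107.6   -2.5   60.   301. ]
side small_round tray [401.2 278.3  13.6  31.   52. ]
side square tray [552.8 363.1  -9.1  51.7  97. ]
side oblong tray [ 372.6 -260.6   26.7   92.2  404. ]
```

Run:
```python
from h import *
from cell import robot
J={"top":{"big_round":(376,169),"small_round":(197,294),"square":(157,223),"oblong":(455,301)},
"side":{"big_round":(407,268),"small_round":(273,170),"square":(323,145),"oblong":(287,346)}}
def tray(s,x,y,w): return [pose(np.r_[outline(s,.014,.013),outline(s,0,.013)],x,y,w)]
for n in ("top","side"):
    c=robot.read_camera(n); im=c["img"].astype(int)
    bg=cv2.medianBlur(c["img"],101).astype(int)
    d=np.abs(im-bg).max(2)
    for k,uv in J[n].items():
        r=(uv[0]-34,uv[1]-34,68,68)
        m=((d>35)).astype(np.uint8)
        cs=cv2.findContours(m,cv2.RETR_EXTERNAL,cv2.CHAIN_APPROX_NONE)[0]
        m2=np.zeros_like(m)
        for q in cs:
            if cv2.pointPolygonTest(q,uv,False)>=0: cv2.drawContours(m2,[q],-1,1,-1)
        x0=back(c,uv,.01)[0]
        print(n,k,"tray",np.round(fit(c,SH[k],m2,r,x0,tray),1))
```

```text
top big_round tray [ 657.9 -109.1   -7.3   88.4 1039. ]
top small_round tray [399.1 274.3  -3.5  58.1 647. ]
top square tray [ 550.3  361.2  -15.5   38.  1135. ]
top oblong tray [ 370.6 -262.6   27.1  100.4 1266. ]
side big_round tray [ 659.4 -104.3   -7.7  139.6  800. ]
side small_round tray [399.8 278.   -6.2  81.8 269. ]
side square tray [553.4 376.   75.9 108.5 372. ]
side oblong tray [ 371.8 -259.7   27.2  182.4 1306. ]
```

```bash
cat > go.py <<'E'
import sys,numpy as np
from cell import robot
from scipy.spatial.transform import Rotation as R
s=robot.observe(); p=s["tool_pos"]; A=R.from_euler("xyz",s["tool_rot"])
print("t",round(s["time"],2),"pos mm",(p*1000).round(1),"rpy deg",np.degrees(s["tool_rot"]).round(2),"F",s["contact_force"].round(1),"open",round(s["opening"]*1000,1),"q",s["qpos"].round(2))
if len(sys.argv)>4:
    x,y,z,w=map(float,sys.argv[1:5])
    B=R.from_euler("xyz",[np.pi,0,np.radians(w)])
    d=A.inv().apply(np.array([x,y,z])-p*1000); t=(A.inv()*B).as_rotvec()
    n=max(np.abs(d).max()/58,np.linalg.norm(d)/60,np.linalg.norm(t)/.18)
    print("tool shift",d.round(1),"turn",t.round(3),"rows",round(n,1))
    # constant-twist: express shift/row in start axes
    k=int(np.ceil(n)); 
    if k>1:
        q=p*1000
        for i in range(k):
            Ai=A*R.from_rotvec(t*i/k); print((Ai.inv().apply((np.array([x,y,z])-q)/k)).round(1),(t/k).round(3))
E
python3 go.py 550.4 -342.6 150 -71.1
```

```text
t 1.3 pos mm [ 170.1 -496.7  226.7] rpy deg [-180.    -0.   -71.1] F [ 0.1 -0.5 -0.3] open 92.2 q [-1.39  0.34  1.52  0.    1.28 -0.15]
tool shift [ -22.6 -409.7   76.7] turn [-0. -0. -0.] rows 7.1
[ -2.8 -51.2   9.6] [-0. -0. -0.]
[ -2.8 -51.2   9.6] [-0. -0. -0.]
[ -2.8 -51.2   9.6] [-0. -0. -0.]
[ -2.8 -51.2   9.6] [-0. -0. -0.]
[ -2.8 -51.2   9.6] [-0. -0. -0.]
[ -2.8 -51.2   9.6] [-0. -0. -0.]
[ -2.8 -51.2   9.6] [-0. -0. -0.]
[ -2.8 -51.2   9.6] [-0. -0. -0.]
```

Call:
move_arm([
  [60, -3, -51, 10, 0, 0, 0],
  [60, -3, -51, 10, 0, 0, 0],
  [60, -3, -51, 10, 0, 0, 0],
  [60, -3, -51, 10, 0, 0, 0],
  [60, -3, -51, 10, 0, 0, 0],
  [60, -3, -51, 10, 0, 0, 0],
  [60, -3, -51, 10, 0, 0, 0],
  [60, -3, -51, 7, 0, 0, 0],
  [60, 0, 0, 0, 0, 0, 0],
], newtons=20)

```text
time: 2.42
tool_pos: [0.56, -0.3395, 0.1465]
tool_rot: [3.141, -0.003, -1.245]
contact_force: [-1.3, -1.0, -0.0]
opening: 0.0603
```

```bash
python3 go.py 550.4 -342.6 37 -71
```

```text
t 2.42 pos mm [ 560.  -339.5  146.5] rpy deg [179.95  -0.2  -71.32] F [-1.3 -1.  -0. ] open 60.3 q [-0.66  0.64  1.25 -0.    1.25  0.59]
tool shift [ -0.5  10.  109.5] turn [ 0.001 -0.003 -0.006] rows 1.9
[-0.3  5.  54.8] [ 0.    -0.002 -0.003]
[-0.2  5.  54.8] [ 0.    -0.002 -0.003]
```

Call:
move_arm([
  [60, -0.5, 10, 20, 0, 0, 0],
  [60, 0, 0, 35, 0, 0, 0],
  [60, 0, 0, 35, 0, 0, 0],
  [60, 0, 0, 10, 0, 0, 0],
  [60, 0, 0, 0, 0, 0, 0],
])

```text
time: 3.05
tool_pos: [0.5484, -0.3453, 0.0461]
tool_rot: [3.141, -0.006, -1.246]
contact_force: [0.7, 0.2, 0.9]
opening: 0.0598
```

```bash
python3 go.py 550.4 -342.6 37 -71
python3 - <<'E'
from cell import robot
import cv2
c=robot.read_camera("side"); cv2.imwrite("pics/s1.png",cv2.resize(c["img"][300:460,300:500,::-1],None,fx=3,fy=3))
E
```

```text
t 3.05 pos mm [ 548.4 -345.3   46.1] rpy deg [179.95  -0.36 -71.37] F [0.7 0.2 0.9] open 59.8 q [-0.68  0.74  1.37 -0.    1.03  0.57]
tool shift [-1.9 -2.7  9. ] turn [ 0.001 -0.006 -0.006] rows 0.2
```

View pics/s1.png

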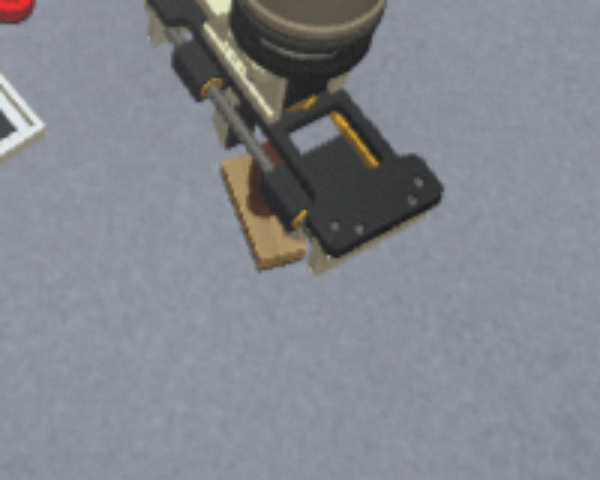

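The handle stands between the open jaws, so I'll correct the last few millimetres and close.

Call:
move_arm([
  [60, -2, -2.5, 6, 0, 0.006, -0.006],
  [60, 0, 0, 2, 0, 0, 0],
  [60, 0, 0, 0, 0, 0, 0],
])

```text
time: 3.48
tool_pos: [0.5519, -0.3437, 0.0414]
tool_rot: [-3.139, -0.018, -1.239]
contact_force: [-0.2, -0.9, -1.0]
opening: 0.0602
```

```bash
python3 go.py 550.4 -342.6 37 -71
```

```text
t 3.48 pos mm [ 551.9 -343.7   41.4] rpy deg [-179.86   -1.03  -70.99] F [-0.2 -0.9 -1. ] open 60.2 q [-0.67  0.74  1.38 -0.01  1.01  0.57]
tool shift [-1.6  1.   4.4] turn [-0.002 -0.018  0.   ] rows 0.1
```

Call:
move_arm([
  [60, -1.6, 1, 4, 0, -0.018, 0],
  [60, 0, 0, 0, 0, 0, 0],
])

```text
time: 3.72
tool_pos: [0.5506, -0.3426, 0.0376]
tool_rot: [-3.139, 0.001, -1.239]
contact_force: [-0.1, -0.3, -0.0]
opening: 0.0599
```

```bash
python3 go.py 550.4 -342.6 37 -71
```

```text
t 3.73 pos mm [ 550.6 -342.6   37.6] rpy deg [-1.7984e+02  4.0000e-02 -7.0980e+01] F [-0.1 -0.3 -0. ] open 59.9 q [-0.68  0.75  1.37  0.    1.02  0.56]
tool shift [-0.   0.2  0.6] turn [-0.003  0.001  0.   ] rows 0.0
```

Call:
move_arm([
  [20, 0, 0, 0, 0, 0, 0],
  [20, 0, 0, 0, 0, 0, 0],
  [20, 0, 0, 0, 0, 0, 0],
  [20, 0, 0, 0, 0, 0, 0],
  [20, 0, 0, 0, 0, 0, 0],
], newtons=20)

```text
time: 4.35
tool_pos: [0.5506, -0.3428, 0.0376]
tool_rot: [-3.139, 0.0, -1.239]
contact_force: [-0.1, -0.3, -0.4]
opening: 0.0235
```

```bash
python3 go.py 550.4 -342.6 140 -71
```

```text
t 4.35 pos mm [ 550.6 -342.8   37.6] rpy deg [-1.7984e+02  3.0000e-02 -7.0990e+01] F [-0.1 -0.3 -0.4] open 23.5 q [-0.68  0.75  1.37  0.    1.02  0.56]
tool shift [-3.000e-01 -1.000e-01 -1.024e+02] turn [-0.003  0.     0.   ] rows 1.8
[ -0.1  -0.1 -51.2] [-0.001  0.     0.   ]
[ -0.1   0.  -51.2] [-0.001  0.     0.   ]
```

Call:
move_arm([
  [20, 0, 0, -15, 0, 0, 0],
  [20, 0, 0, -30, 0, 0, 0],
  [20, 0, 0, -30, 0, 0, 0],
  [20, 0, 0, 0, 0, 0, 0],
])

```text
time: 4.85
tool_pos: [0.5505, -0.3428, 0.1168]
tool_rot: [-3.139, 0.0, -1.239]
contact_force: [-0.2, -0.5, -0.5]
opening: 0.0233
```

```bash
python3 go.py 371 -261 110 -139.4;python3 - <<'E'
from h import *
from cell import robot
c=robot.read_camera("side"); cv2.imwrite("pics/s2.png",cv2.resize(c["img"][280:440,300:500,::-1],None,fx=3,fy=3))
E
```

```text
t 4.85 pos mm [ 550.5 -342.8  116.8] rpy deg [-1.7982e+02  2.0000e-02 -7.0980e+01] F [-0.2 -0.5 -0.5] open 23.3 q [-0.68  0.66  1.3   0.    1.18  0.56]
tool shift [-135.9  143.     6.4] turn [-0.003  0.002  1.194] rows 6.6
[-19.4  20.4   0.9] [-0.     0.     0.171]
[-15.7  23.4   0.9] [-0.     0.     0.171]
[-11.5  25.8   0.9] [-0.     0.     0.171]
[-6.9 27.3  0.9] [-0.     0.     0.171]
[-2.2 28.1  0.9] [-0.     0.     0.171]
[ 2.6 28.1  0.9] [-0.     0.     0.171]
[ 7.3 27.2  1. ] [-0.     0.     0.171]
```

View pics/s2.png

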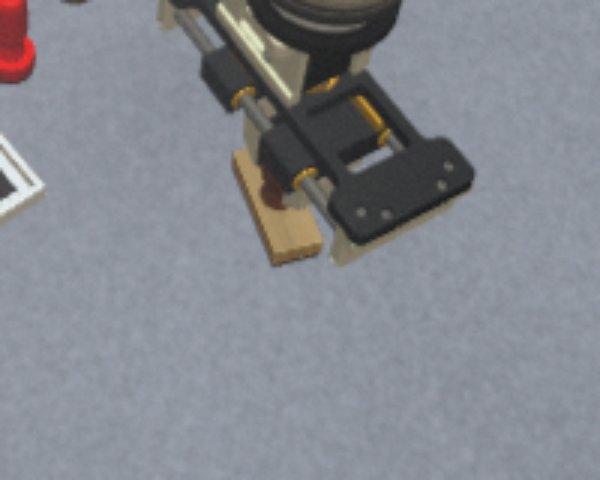

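The stamp is lifted and level in the jaws, so I'll carry it to the oblong tray.

Call:
move_arm([
  [20, -19, 20, 1, 0, 0, 0.171],
  [20, -16, 23, 1, 0, 0, 0.171],
  [20, -12, 26, 1, 0, 0, 0.171],
  [20, -7, 27, 1, 0, 0, 0.171],
  [20, -2, 28, 1, 0, 0, 0.171],
  [20, 3, 28, 1, 0, 0, 0.171],
  [20, 7, 27, 1, 0, 0, 0.171],
  [20, 0, 0, 0, 0, 0, 0],
])

```text
time: 5.9
tool_pos: [0.362, -0.2492, 0.0994]
tool_rot: [3.121, -0.001, -2.475]
contact_force: [-0.3, 0.5, -0.4]
opening: 0.0234
```

```bash
python3 go.py 371 -261 60 -139.4
```

```text
t 5.9 pos mm [ 362.  -249.2   99.4] rpy deg [ 1.7884e+02 -4.0000e-02 -1.4179e+02] F [-0.3  0.5 -0.4] open 23.4 q [-0.78  0.36  1.91  0.    0.89  1.69]
tool shift [  0.2 -15.6  39.1] turn [ 0.02  -0.    -0.042] rows 0.7
```

Call:
move_arm([
  [20, 0, -15, 5, 0.02, 0, -0.042],
  [20, 0, 0, 15, 0, 0, 0],
  [20, 0, 0, 15, 0, 0, 0],
  [20, 0, 0, 0, 0, 0, 0],
])

```text
time: 6.4
tool_pos: [0.3732, -0.2623, 0.0616]
tool_rot: [-3.141, -0.0, -2.422]
contact_force: [0.2, -0.3, -0.2]
opening: 0.0236
```

```bash
python3 go.py 371 -261 60 -139.4;python3 - <<'E'
from h import *
from cell import robot
for n,(x,y,w,h) in (("side",(200,260,200,150)),("top",(400,230,150,140))):
    c=robot.read_camera(n); cv2.imwrite(f"pics/{n}3.png",cv2.resize(c["img"][y:y+h,x:x+w,::-1],None,fx=3,fy=3))
E
```

```text
t 6.4 pos mm [ 373.2 -262.3   61.6] rpy deg [-179.98   -0.   -138.79] F [ 0.2 -0.3 -0.2] open 23.6 q [-0.78  0.44  1.92 -0.    0.78  1.64]
tool shift [0.8 2.5 1.6] turn [-0.    -0.     0.011] rows 0.1
```

View pics/side3.png

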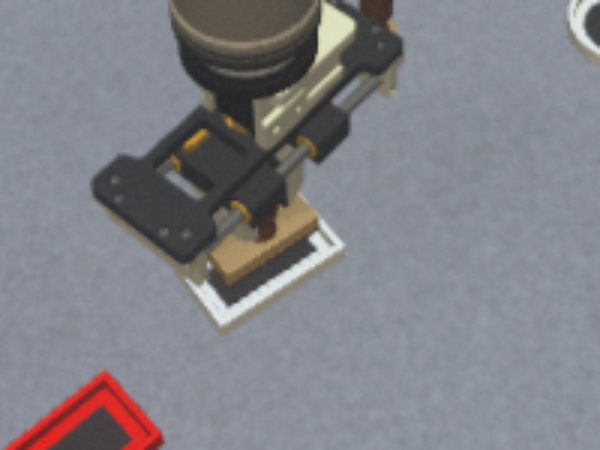

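View pics/top3.png

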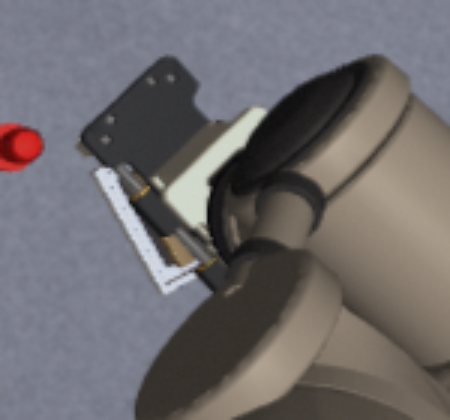

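The stamp is over the felt and aligned with it, and the red look-alike is clear. I'll lower it.

Call:
move_arm([
  [20, 1, 2, 8, 0, 0, 0.01],
  [20, 0, 0, 6, 0, 0, 0],
  [20, 0, 0, 3, 0, 0, 0],
  [20, 0, 0, 0, 0, 0, 0],
])

```text
time: 7.0
tool_pos: [0.3722, -0.2624, 0.0454]
tool_rot: [-3.137, 0.0, -2.433]
contact_force: [0.5, -0.3, -1.3]
opening: 0.0237
```

```bash
python3 go.py 371 -261 41.6 -139.4
```

```text
t 7.0 pos mm [ 372.2 -262.4   45.4] rpy deg [-1.7975e+02  2.0000e-02 -1.3938e+02] F [ 0.5 -0.3 -1.3] open 23.7 q [-0.78  0.46  1.94 -0.    0.73  1.65]
tool shift [-0.1  1.9  3.8] turn [-0.004  0.     0.   ] rows 0.1
```

Call:
move_arm([
  [20, 0, 1.5, 2.5, -0.004, 0, 0],
  [20, 0, 0, 1, 0, 0, 0],
  [20, 0, 0, 0, 0, 0, 0],
])

```text
time: 7.38
tool_pos: [0.3713, -0.2614, 0.0419]
tool_rot: [-3.141, 0.0, -2.433]
contact_force: [0.1, -0.9, -1.7]
opening: 0.0233
```

```bash
python3 go.py 371 -261 41.6 -139.4;python3 - <<'E'
from h import *
from cell import robot
for n,(x,y,w,h) in (("side",(230,300,120,90)),):
    c=robot.read_camera(n); cv2.imwrite(f"pics/{n}4.png",cv2.resize(c["img"][y:y+h,x:x+w,::-1],None,fx=5,fy=5))
E
```

```text
t 7.38 pos mm [ 371.3 -261.4   41.9] rpy deg [-1.7995e+02  2.0000e-02 -1.3938e+02] F [ 0.1 -0.9 -1.7] open 23.3 q [-0.78  0.47  1.94  0.    0.73  1.65]
tool shift [-0.   0.5  0.3] turn [-0.001  0.     0.   ] rows 0.0
```

View pics/side4.png

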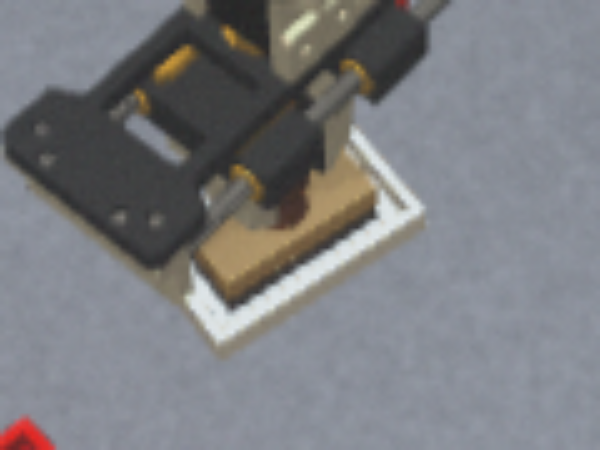

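Call:
move_arm([
  [20, 0, 0, 0.7, 0, 0, 0],
  [20, 0, 0, 0, 0, 0, 0],
])

```text
time: 7.68
tool_pos: [0.3714, -0.2616, 0.0416]
tool_rot: [-3.14, 0.0, -2.433]
contact_force: [0.5, 0.5, -1.3]
opening: 0.0239
```

Call:
move_arm([
  [60, 0, 0, 0, 0, 0, 0],
  [60, 0, 0, 0, 0, 0, 0],
  [60, 0, 0, 0, 0, 0, 0],
  [60, 0, 0, 0, 0, 0, 0],
  [60, 0, 0, -20, 0, 0, 0],
  [60, 0, 0, -40, 0, 0, 0],
  [60, 0, 0, -50, 0, 0, 0],
  [60, 0, 0, 0, 0, 0, 0],
])

```text
time: 8.68
tool_pos: [0.3712, -0.2615, 0.1543]
tool_rot: [-3.141, 0.0, -2.433]
contact_force: [0.6, -0.2, -0.7]
opening: 0.0604
```

```bash
python3 go.py 476 -94.8 130 -110;python3 - <<'E'
from h import *
from cell import robot
for n,(x,y,w,h) in (("side",(200,220,200,150)),):
    c=robot.read_camera(n); cv2.imwrite(f"pics/{n}5.png",cv2.resize(c["img"][y:y+h,x:x+w,::-1],None,fx=4,fy=4))
c=robot.read_camera("top"); print(back(c,(404,283),0),back(c,(408,278),.07))
E
```

```text
t 8.68 pos mm [ 371.2 -261.5  154.3] rpy deg [-1.7998e+02  2.0000e-02 -1.3938e+02] F [ 0.6 -0.2 -0.7] open 60.4 q [-0.78  0.29  1.82  0.    1.03  1.65]
tool shift [-188.    58.3   24.4] turn [-0.     0.    -0.513] rows 3.3
[-47.   14.6   6.1] [-0.     0.    -0.128]
[-48.5   8.5   6.1] [-0.     0.    -0.128]
[-49.2   2.2   6.1] [-0.     0.    -0.128]
[-49.   -4.1   6.1] [-0.     0.    -0.128]
[[ 0.40995618 -0.16218639  0.        ]] [[ 0.41856645 -0.15861388  0.07      ]]
```

View pics/side5.png

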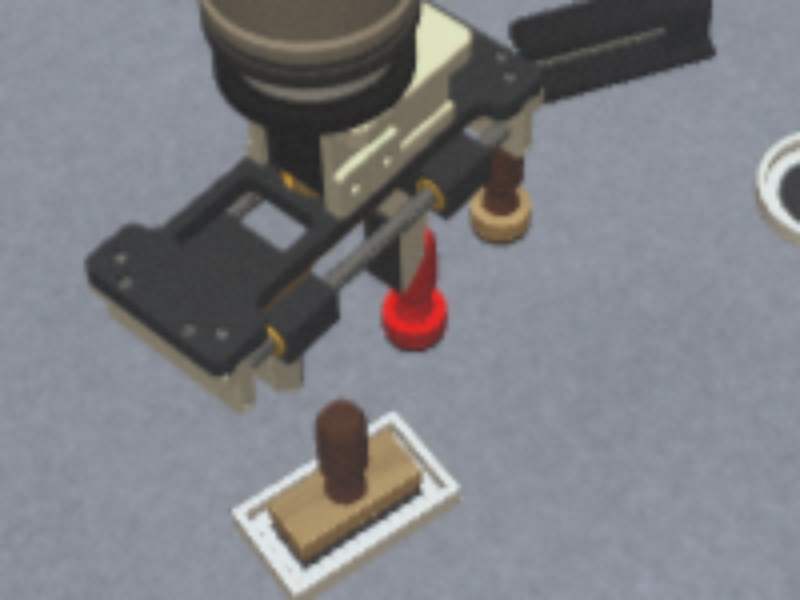

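The oblong stamp sits inside its tray, aligned. The small round one is next.

Call:
move_arm([
  [60, -47, 14, 4, 0, 0, -0.128],
  [60, -48, 8, 4, 0, 0, -0.128],
  [60, -49, 2, 4, 0, 0, -0.128],
  [60, -44, -4, 4, 0, 0, -0.128],
  [60, 0, 0, 0, 0, 0, 0],
])

```text
time: 9.4
tool_pos: [0.4705, -0.093, 0.1271]
tool_rot: [3.122, 0.004, -1.908]
contact_force: [0.3, 0.7, 0.0]
opening: 0.06
```

```bash
python3 go.py 476 -94.8 95 -110
```

```text
t 9.4 pos mm [470.5 -93.  127.1] rpy deg [ 178.89    0.25 -109.32] F [0.3 0.7 0. ] open 60.0 q [-0.36  0.38  1.77  0.    1.01  1.55]
tool shift [ 0.  -6.5 31.9] turn [0.019 0.004 0.012] rows 0.6
```

Call:
move_arm([
  [60, 0, -6, 10, 0.019, 0.004, 0.012],
  [60, 0, 0, 20, 0, 0, 0],
  [60, 0, 0, 0, 0, 0, 0],
])

```text
time: 9.78
tool_pos: [0.473, -0.0953, 0.0927]
tool_rot: [3.134, -0.001, -1.923]
contact_force: [-1.1, -0.9, -0.5]
opening: 0.0598
```

```bash
python3 go.py 476 -94.8 37 -110
```

```text
t 9.78 pos mm [473.  -95.3  92.7] rpy deg [ 1.7957e+02 -4.0000e-02 -1.1018e+02] F [-1.1 -0.9 -0.5] open 59.8 q [-0.36  0.43  1.81 -0.    0.91  1.57]
tool shift [-1.5 -3.1 55.7] turn [ 0.008 -0.001 -0.003] rows 1.0
```

Call:
move_arm([
  [60, -1, -3, 15, 0.008, 0, 0],
  [60, 0, 0, 25, 0, 0, 0],
  [60, 0, 0, 13, 0, 0, 0],
  [60, 0, 0, 0, 0, 0, 0],
])

```text
time: 10.28
tool_pos: [0.4755, -0.0978, 0.0391]
tool_rot: [-3.141, -0.001, -1.928]
contact_force: [0.7, 0.7, -0.2]
opening: 0.0601
```

```bash
python3 go.py 476 -94.8 37.5 -110;python3 - <<'E'
from h import *
from cell import robot
for n,(x,y,w,h) in (("side",(250,200,150,110)),("top",(330,200,120,110))):
    c=robot.read_camera(n); cv2.imwrite(f"pics/{n}6.png",cv2.resize(c["img"][y:y+h,x:x+w,::-1],None,fx=4,fy=4))
E
```

```text
t 10.28 pos mm [475.5 -97.8  39.1] rpy deg [-1.7999e+02 -7.0000e-02 -1.1047e+02] F [ 0.7  0.7 -0.2] open 60.1 q [-0.36  0.52  1.86 -0.    0.77  1.57]
tool shift [-3.   0.6  1.6] turn [-0.    -0.001 -0.008] rows 0.1
```

View pics/side6.png

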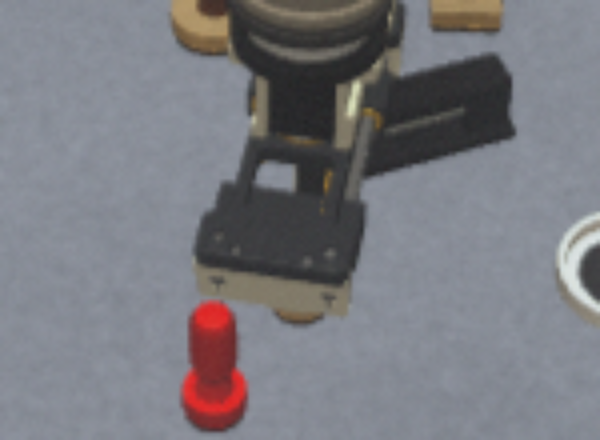

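Call:
move_arm([
  [60, -3, 0.5, 1.5, 0, 0, -0.008],
  [60, 0, 0, 0, 0, 0, 0],
])

```text
time: 10.62
tool_pos: [0.4777, -0.095, 0.0397]
tool_rot: [-3.137, -0.001, -1.919]
contact_force: [-0.2, 0.5, 1.4]
opening: 0.06
```

Call:
move_arm([
  [20, 0, 0, 0, 0, 0, 0],
  [20, 0, 0, 0, 0, 0, 0],
  [20, 0, 0, 0, 0, 0, 0],
  [20, 0, 0, 0, 0, 0, 0],
  [20, 0, 0, 0, 0, 0, 0],
])

```text
time: 11.25
tool_pos: [0.4781, -0.095, 0.0404]
tool_rot: [-3.135, -0.001, -1.919]
contact_force: [-0.4, -0.4, 0.0]
opening: 0.0237
```

```bash
python3 go.py 476 -94.8 135 -110
```

```text
t 11.25 pos mm [478.1 -95.   40.4] rpy deg [-1.7965e+02 -7.0000e-02 -1.0995e+02] F [-0.4 -0.4  0. ] open 23.7 q [-0.35  0.51  1.86 -0.    0.76  1.57]
tool shift [  0.6   1.5 -94.6] turn [-0.006 -0.001  0.001] rows 1.6
[  0.3   0.7 -47.3] [-0.003 -0.001  0.   ]
[  0.3   0.9 -47.3] [-0.003 -0.001  0.   ]
```

Call:
move_arm([
  [20, 0, 0, -15, 0, 0, 0],
  [20, 0, 0, -35, 0, 0, 0],
  [20, 0, 0, -40, 0, 0, 0],
  [20, 0, 0, -10, 0, 0, 0],
])

```text
time: 11.75
tool_pos: [0.4771, -0.0946, 0.1449]
tool_rot: [-3.137, -0.001, -1.919]
contact_force: [0.4, 0.1, -0.6]
opening: 0.0236
```

```bash
python3 go.py 401 275 135 -65;python3 - <<'E'
from h import *
from cell import robot
for n,(x,y,w,h) in (("side",(250,170,150,130)),):
    c=robot.read_camera(n); cv2.imwrite(f"pics/{n}7.png",cv2.resize(c["img"][y:y+h,x:x+w,::-1],None,fx=4,fy=4))
E
```

```text
t 11.75 pos mm [477.1 -94.6 144.9] rpy deg [-1.7973e+02 -7.0000e-02 -1.0995e+02] F [ 0.4  0.1 -0.6] open 23.6 q [-0.35  0.36  1.75 -0.    1.03  1.57]
tool shift [-321.5  197.7    8.6] turn [-0.004 -0.003 -0.785] rows 6.3
[-45.9  28.2   1.2] [-0.001 -0.    -0.112]
[-48.8  22.9   1.3] [-0.001 -0.    -0.112]
[-51.   17.3   1.3] [-0.001 -0.    -0.112]
[-52.7  11.5   1.3] [-0.001 -0.    -0.112]
[-53.6   5.5   1.4] [-0.001 -0.    -0.112]
[-53.9  -0.5   1.4] [-0.001 -0.    -0.112]
[-53.5  -6.5   1.4] [-0.001 -0.    -0.112]
```

View pics/side7.png

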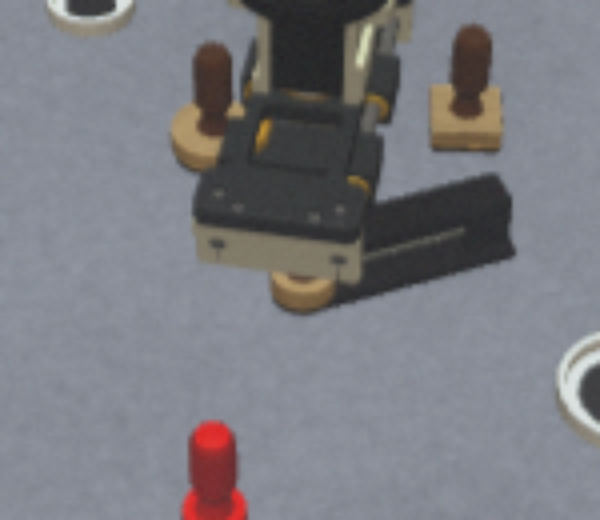

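The stamp is held and level. I'll carry it over to the small tray.

Call:
move_arm([
  [20, -30, 20, -1, 0, 0, -0.06],
  [20, -49, 26, -1, 0, 0, -0.112],
  [20, -51, 20, -1, 0, 0, -0.112],
  [20, -52, 14, -1, 0, 0, -0.112],
  [20, -53, 8, 0, 0, 0, -0.112],
  [20, -53, 1, 0, 0, 0, -0.112],
  [20, -40, -3, 0, 0, 0, -0.1],
  [20, 0, 0, 0, 0, 0, 0],
])

```text
time: 12.8
tool_pos: [0.3999, 0.2535, 0.1416]
tool_rot: [3.135, -0.002, -1.179]
contact_force: [-0.1, -0.6, 0.0]
opening: 0.024
```

```bash
python3 go.py 401 275 90 -65
```

```text
t 12.8 pos mm [399.9 253.5 141.6] rpy deg [ 1.796e+02 -1.300e-01 -6.753e+01] F [-0.1 -0.6  0. ] open 24.0 q [ 0.4   0.35  1.78 -0.    1.02  1.58]
tool shift [-19.5  -9.6  51.5] turn [ 0.007 -0.002 -0.044] rows 0.9
```

Call:
move_arm([
  [20, -20, -10, 5, 0.007, -0.002, -0.044],
  [20, 0, 0, 20, 0, 0, 0],
  [20, 0, 0, 25, 0, 0, 0],
  [20, 0, 0, 10, 0, 0, 0],
  [20, 0, 0, 0, 0, 0, 0],
])

```text
time: 13.42
tool_pos: [0.4007, 0.2721, 0.0773]
tool_rot: [3.136, -0.002, -1.139]
contact_force: [0.8, -0.0, 0.3]
opening: 0.0236
```

```bash
python3 go.py 402 276.5 44.5 -65
```

```text
t 13.43 pos mm [400.7 272.1  77.3] rpy deg [ 1.7966e+02 -1.0000e-01 -6.5280e+01] F [ 0.8 -0.   0.3] open 23.6 q [ 0.44  0.45  1.82 -0.    0.87  1.58]
tool shift [-3.6 -3.2 32.8] turn [ 0.006 -0.002 -0.005] rows 0.6
```

Call:
move_arm([
  [20, -4, -3, 8, 0.006, 0, 0],
  [20, 0, 0, 10, 0, 0, 0],
  [20, 0, 0, 0, 0, 0, 0],
])

```text
time: 13.8
tool_pos: [0.4029, 0.2771, 0.0594]
tool_rot: [-3.139, -0.002, -1.141]
contact_force: [-0.2, -0.0, -0.0]
opening: 0.0235
```

```bash
python3 go.py 402 276.5 44.5 -65;python3 - <<'E'
from h import *
from cell import robot
for n,(x,y,w,h) in (("side",(220,110,120,90)),("top",(140,230,150,110))):
    c=robot.read_camera(n); cv2.imwrite(f"pics/{n}8.png",cv2.resize(c["img"][y:y+h,x:x+w,::-1],None,fx=5,fy=5))
E
```

```text
t 13.8 pos mm [402.9 277.1  59.4] rpy deg [-1.7983e+02 -1.0000e-01 -6.5350e+01] F [-0.2 -0.  -0. ] open 23.5 q [ 0.45  0.49  1.84 -0.    0.82  1.59]
tool shift [ 0.2  1.1 14.9] turn [-0.003 -0.002 -0.006] rows 0.3
```

View pics/side8.png

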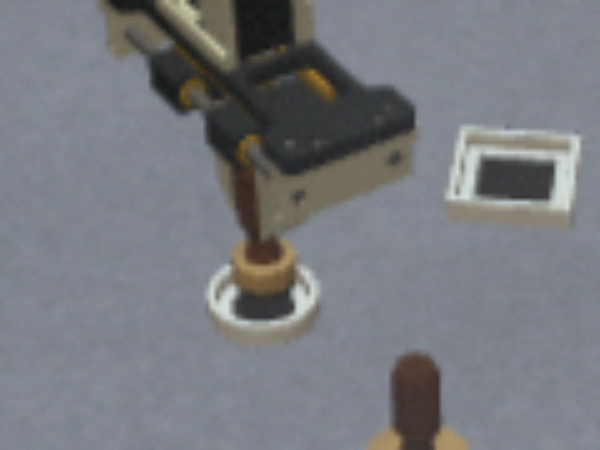

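View pics/top8.png

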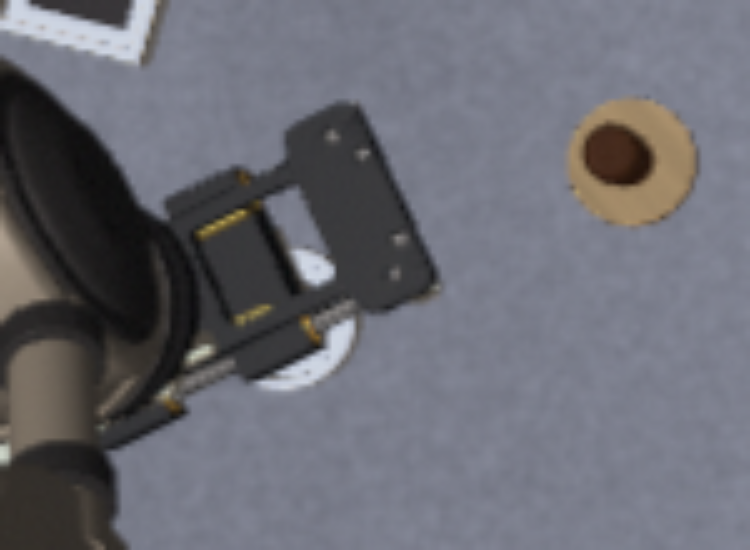

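The stamp is centred above the felt, so I'll lower it.

Call:
move_arm([
  [20, 0, 1, 6, 0, 0, 0],
  [20, 0, 0, 5, 0, 0, 0],
  [20, 0, 0, 2, 0, 0, 0],
  [20, 0, 0, 0, 0, 0, 0],
])

```text
time: 14.4
tool_pos: [0.4026, 0.277, 0.0465]
tool_rot: [-3.137, -0.002, -1.14]
contact_force: [-0.3, -0.1, -0.6]
opening: 0.0234
```

```bash
python3 go.py 402 276.5 44.2 -65
```

```text
t 14.4 pos mm [402.6 277.   46.5] rpy deg [-1.7971e+02 -1.0000e-01 -6.5340e+01] F [-0.3 -0.1 -0.6] open 23.4 q [ 0.45  0.51  1.85 -0.    0.78  1.59]
tool shift [0.2 0.8 2.3] turn [-0.005 -0.002 -0.006] rows 0.0
```

Call:
move_arm([
  [20, 0, 0, 2, 0, 0, 0],
  [20, 0, 0, 1, 0, 0, 0],
  [20, 0, 0, 0, 0, 0, 0],
])

```text
time: 14.78
tool_pos: [0.4031, 0.2773, 0.0446]
tool_rot: [-3.135, -0.002, -1.14]
contact_force: [-0.6, -0.2, -0.6]
opening: 0.0232
```

```bash
python3 go.py 402 276.5 44.2 -65;python3 - <<'E'
from h import *
from cell import robot
for n,(x,y,w,h) in (("side",(220,110,120,90)),):
    c=robot.read_camera(n); cv2.imwrite(f"pics/{n}9.png",cv2.resize(c["img"][y:y+h,x:x+w,::-1],None,fx=5,fy=5))
E
```

```text
t 14.78 pos mm [403.1 277.3  44.6] rpy deg [-1.7962e+02 -1.0000e-01 -6.5330e+01] F [-0.6 -0.2 -0.6] open 23.2 q [ 0.45  0.51  1.85 -0.    0.78  1.59]
tool shift [0.3 1.3 0.4] turn [-0.007 -0.002 -0.006] rows 0.0
```

View pics/side9.png

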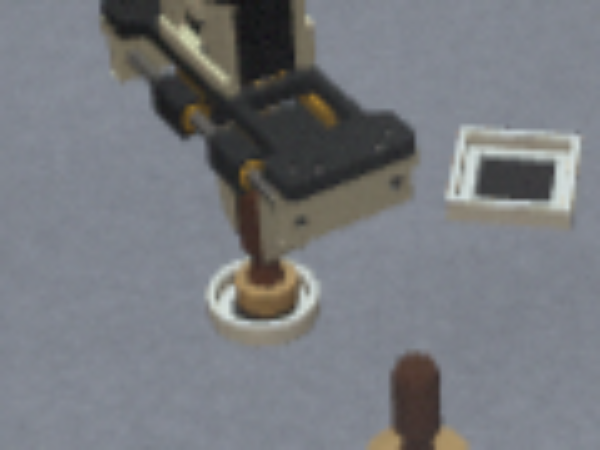

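Call:
move_arm([
  [20, 0, 0, 1, 0.006, 0, 0],
  [20, 0, 0, 0, 0, 0, 0],
])

```text
time: 15.08
tool_pos: [0.4033, 0.2774, 0.0445]
tool_rot: [-3.128, -0.002, -1.14]
contact_force: [-0.1, 0.8, -0.2]
opening: 0.0233
```

```bash
python3 go.py 402 276.5 44.2 -65
```

```text
t 15.07 pos mm [403.3 277.4  44.5] rpy deg [-1.7921e+02 -1.0000e-01 -6.5330e+01] F [-0.1  0.8 -0.2] open 23.3 q [ 0.45  0.51  1.86 -0.    0.76  1.59]
tool shift [0.2 1.5 0.3] turn [-0.014 -0.002 -0.006] rows 0.1
```

Call:
move_arm([
  [20, 0, 0, 0.6, -0.014, 0, 0],
  [20, 0, 0, 0, 0, 0, 0],
])

```text
time: 15.32
tool_pos: [0.4037, 0.2776, 0.0444]
tool_rot: [3.142, -0.002, -1.14]
contact_force: [0.4, -0.8, 3.2]
opening: 0.0236
```

```bash
python3 go.py 402 276.5 44.2 -65
```

```text
t 15.32 pos mm [403.7 277.6  44.4] rpy deg [ 1.800e+02 -1.000e-01 -6.533e+01] F [ 0.4 -0.8  3.2] open 23.6 q [ 0.45  0.51  1.84 -0.    0.79  1.59]
tool shift [0.3 2.  0.2] turn [ 0.    -0.002 -0.006] rows 0.0
```

Contact force of 3.2 N upward, so it is seated. Release.

Call:
move_arm([
  [60, 0, 0, 0, 0, 0, 0],
  [60, 0, 0, 0, 0, 0, 0],
  [60, 0, 0, 0, 0, 0, 0],
  [60, 0, 0, 0, 0, 0, 0],
  [60, 0, 0, -20, 0, 0, 0],
  [60, 0, 0, -40, 0, 0, 0],
  [60, 0, 0, -40, 0, 0, 0],
  [60, 0, 0, 0, 0, 0, 0],
])

```text
time: 16.32
tool_pos: [0.4032, 0.2775, 0.1457]
tool_rot: [3.138, -0.002, -1.14]
contact_force: [0.4, -0.1, 0.3]
opening: 0.0602
```

```bash
python3 go.py 461.3 130 130 -65;python3 - <<'E'
from h import *
from cell import robot
for n,(x,y,w,h) in (("side",(220,110,120,120)),):
    c=robot.read_camera(n); cv2.imwrite(f"pics/{n}10.png",cv2.resize(c["img"][y:y+h,x:x+w,::-1],None,fx=4,fy=4))
E
```

```text
t 16.32 pos mm [403.2 277.5 145.7] rpy deg [ 1.7981e+02 -1.0000e-01 -6.5340e+01] F [ 0.4 -0.1  0.3] open 60.2 q [ 0.45  0.36  1.74 -0.    1.04  1.59]
tool shift [158.2   8.7  16. ] turn [ 0.003 -0.002 -0.006] rows 2.7
[52.7  2.9  5.3] [ 0.001 -0.001 -0.002]
[52.7  3.   5.3] [ 0.001 -0.001 -0.002]
[52.7  3.1  5.3] [ 0.001 -0.001 -0.002]
```

View pics/side10.png

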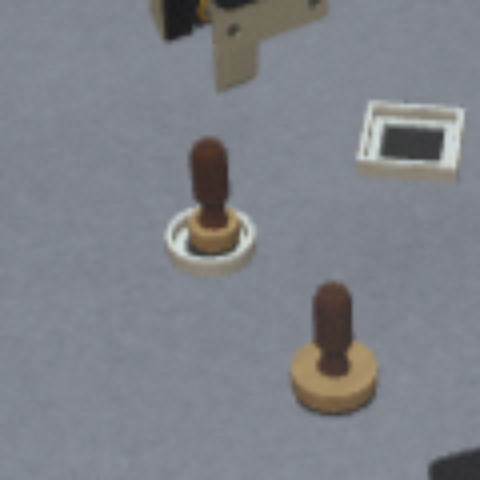

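The small round stamp is upright and within its tray. The big round one comes next.

Call:
move_arm([
  [60, 40, 2, 0, 0, 0, 0],
  [60, 52, 3, 3, 0, 0, 0],
  [60, 42, 3, 3, 0, 0, 0],
  [60, 15, 0, 3, 0, 0, 0],
  [60, 0, 0, 0, 0, 0, 0],
])

```text
time: 17.0
tool_pos: [0.4551, 0.1348, 0.1293]
tool_rot: [3.126, 0.001, -1.139]
contact_force: [-0.4, -0.6, 0.2]
opening: 0.0598
```

```bash
python3 go.py 461.3 130 90 -65
```

```text
t 17.0 pos mm [455.1 134.8 129.3] rpy deg [ 1.7909e+02  6.0000e-02 -6.5240e+01] F [-0.4 -0.6  0.2] open 59.8 q [ 0.13  0.37  1.79 -0.    1.    1.27]
tool shift [ 7.  -4.3 39.2] turn [ 0.016  0.001 -0.004] rows 0.7
```

Call:
move_arm([
  [60, 7, -4, 5, 0.016, 0, 0],
  [60, 0, 0, 20, 0, 0, 0],
  [60, 0, 0, 20, 0, 0, 0],
  [60, 0, 0, 0, 0, 0, 0],
])

```text
time: 17.5
tool_pos: [0.4609, 0.1337, 0.0821]
tool_rot: [-3.139, 0.002, -1.134]
contact_force: [-0.8, 0.3, 0.6]
opening: 0.0599
```

```bash
python3 go.py 461.3 130 39 -65
```

```text
t 17.5 pos mm [460.9 133.7  82.1] rpy deg [-1.7988e+02  1.2000e-01 -6.4950e+01] F [-0.8  0.3  0.6] open 59.9 q [0.12 0.44 1.84 0.   0.86 1.25]
tool shift [ 3.6  1.3 43.1] turn [-0.002  0.002  0.001] rows 0.7
```

Call:
move_arm([
  [60, 4, 1.5, 8, 0, 0, 0],
  [60, 0, 0, 20, 0, 0, 0],
  [60, 0, 0, 13, 0, 0, 0],
  [60, 0, 0, 0, 0, 0, 0],
])

```text
time: 18.0
tool_pos: [0.4627, 0.1304, 0.0412]
tool_rot: [-3.135, 0.001, -1.131]
contact_force: [0.3, 0.4, -0.4]
opening: 0.0601
```

```bash
python3 go.py 461.3 130 39 -65
```

```text
t 18.0 pos mm [462.7 130.4  41.2] rpy deg [-1.7964e+02  5.0000e-02 -6.4810e+01] F [ 0.3  0.4 -0.4] open 60.1 q [0.11 0.5  1.88 0.   0.76 1.24]
tool shift [-0.2  1.4  2.1] turn [-0.006  0.001  0.003] rows 0.0
```

Call:
move_arm([
  [60, 0, 1, 2, -0.006, 0, 0],
  [20, 0, 0, 0, 0, 0, 0],
  [20, 0, 0, 0, 0, 0, 0],
  [20, 0, 0, 0, 0, 0, 0],
  [20, 0, 0, 0, 0, 0, 0],
  [20, 0, 0, 0, 0, 0, 0],
])

```text
time: 18.75
tool_pos: [0.4629, 0.1301, 0.0407]
tool_rot: [-3.139, -0.0, -1.131]
contact_force: [0.1, 0.9, -0.9]
opening: 0.0237
```

```bash
python3 go.py 461.3 130 39 -65
```

```text
t 18.75 pos mm [462.9 130.1  40.7] rpy deg [-1.7983e+02 -1.0000e-02 -6.4800e+01] F [ 0.1  0.9 -0.9] open 23.7 q [0.11 0.51 1.87 0.   0.76 1.24]
tool shift [-0.7  1.5  1.7] turn [-0.003 -0.     0.003] rows 0.0
```

Call:
move_arm([
  [20, 0, 0, -15, 0, 0, 0],
  [20, 0, 0, -35, 0, 0, 0],
  [20, 0, 0, -45, 0, 0, 0],
  [20, 0, 0, -10, 0, 0, 0],
])

```text
time: 19.25
tool_pos: [0.4614, 0.1298, 0.147]
tool_rot: [3.14, 0.001, -1.131]
contact_force: [0.1, 0.1, -1.0]
opening: 0.0239
```

```bash
python3 go.py 659.5 -107.5 145 -65
```

```text
t 19.25 pos mm [461.4 129.8 147. ] rpy deg [ 1.7992e+02  8.0000e-02 -6.4810e+01] F [ 0.1  0.1 -1. ] open 23.9 q [0.11 0.35 1.76 0.   1.04 1.24]
tool shift [299.  -78.3   1.5] turn [0.001 0.001 0.003] rows 5.2
[ 49.8 -13.    0.2] [0.    0.    0.001]
[ 49.8 -13.1   0.3] [0.    0.    0.001]
[ 49.8 -13.1   0.3] [0.    0.    0.001]
[ 49.8 -13.1   0.3] [0.    0.    0.001]
[ 49.8 -13.2   0.3] [0.    0.    0.001]
[ 49.8 -13.2   0.3] [0.    0.    0.001]
```

Call:
move_arm([
  [20, 35, -10, -1, 0, 0, 0],
  [20, 50, -13, -1, 0, 0, 0],
  [20, 50, -13, -1, 0, 0, 0],
  [20, 50, -13, 0, 0, 0, 0],
  [20, 50, -13, 0, 0, 0, 0],
  [20, 45, -12, 0, 0, 0, 0],
  [20, 18, -5, 0, 0, 0, 0],
  [20, 0, 0, 0, 0, 0, 0],
])

```text
time: 20.25
tool_pos: [0.6614, -0.1126, 0.1388]
tool_rot: [3.13, 0.01, -1.129]
contact_force: [-0.6, 0.7, -0.6]
opening: 0.0233
```

```bash
python3 go.py 659.5 -107.5 90 -65
```

```text
t 20.25 pos mm [ 661.4 -112.6  138.8] rpy deg [179.35   0.58 -64.72] F [-0.6  0.7 -0.6] open 23.3 q [-0.28  0.69  1.18  0.    1.29  0.85]
tool shift [-4.9 -1.  48.8] turn [0.011 0.01  0.005] rows 0.8
```

Call:
move_arm([
  [20, -5, -1, 8, 0.011, 0.01, 0.005],
  [20, 0, 0, 20, 0, 0, 0],
  [20, 0, 0, 30, 0, 0, 0],
  [20, 0, 0, 18, 0, 0, 0],
  [20, 0, 0, 0, 0, 0, 0],
])

```text
time: 20.88
tool_pos: [0.6546, -0.1015, 0.0572]
tool_rot: [3.135, 0.007, -1.131]
contact_force: [0.6, -0.7, -1.1]
opening: 0.0239
```

```bash
python3 go.py 659.5 -107.5 45 -65;python3 - <<'E'
from h import *
from cell import robot
for n,(x,y,w,h) in (("side",(340,200,150,110)),("top",(320,120,120,100))):
    c=robot.read_camera(n); cv2.imwrite(f"pics/{n}11.png",cv2.resize(c["img"][y:y+h,x:x+w,::-1],None,fx=4,fy=4))
E
```

```text
t 20.88 pos mm [ 654.6 -101.5   57.2] rpy deg [179.64   0.38 -64.81] F [ 0.6 -0.7 -1.1] open 23.9 q [-0.27  0.75  1.3   0.    1.1   0.86]
tool shift [ 7.6 -1.9 12.1] turn [0.006 0.007 0.003] rows 0.2
```

View pics/side11.png

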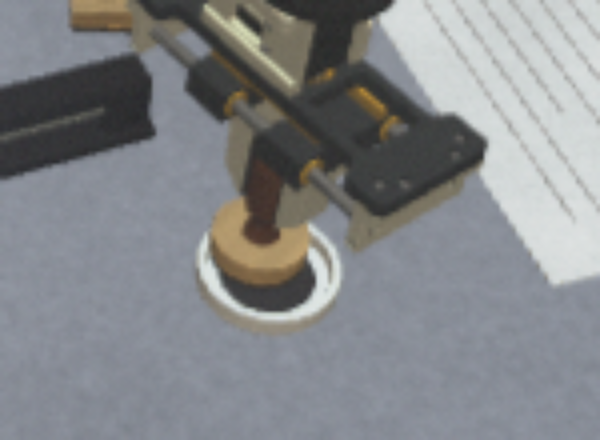

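Call:
move_arm([
  [20, 7, -2, -2, 0.006, 0.006, 0],
  [20, 0, 0, 0, 0, 0, 0],
])

```text
time: 21.22
tool_pos: [0.6622, -0.1079, 0.0635]
tool_rot: [-3.136, -0.005, -1.131]
contact_force: [-0.4, 0.6, -0.5]
opening: 0.0235
```

```bash
python3 go.py 659.5 -107.5 45 -65
```

```text
t 21.23 pos mm [ 662.2 -107.9   63.5] rpy deg [-179.67   -0.27  -64.8 ] F [-0.4  0.6 -0.5] open 23.5 q [-0.28  0.75  1.28  0.    1.1   0.86]
tool shift [-1.6  2.4 18.5] turn [-0.006 -0.005  0.003] rows 0.3
```

Call:
move_arm([
  [20, -1.5, 2, 6, -0.005, -0.004, 0],
  [20, 0, 0, 6, 0, 0, 0],
  [20, 0, 0, 3, 0, 0, 0],
  [20, 0, 0, 0, 0, 0, 0],
])

```text
time: 21.72
tool_pos: [0.6596, -0.1076, 0.0478]
tool_rot: [-3.141, -0.001, -1.131]
contact_force: [-0.6, 0.4, -0.7]
opening: 0.0235
```

```bash
python3 go.py 659.5 -107.5 45 -65;python3 - <<'E'
from h import *
from cell import robot
for n,(x,y,w,h) in (("side",(340,200,150,110)),):
    c=robot.read_camera(n); cv2.imwrite(f"pics/{n}12.png",cv2.resize(c["img"][y:y+h,x:x+w,::-1],None,fx=4,fy=4))
E
```

```text
t 21.73 pos mm [ 659.6 -107.6   47.8] rpy deg [-1.7996e+02 -4.0000e-02 -6.4820e+01] F [-0.6  0.4 -0.7] open 23.5 q [-0.28  0.77  1.3  -0.    1.08  0.86]
tool shift [-0.1  0.1  2.8] turn [-0.001 -0.001  0.003] rows 0.0
```

View pics/side12.png

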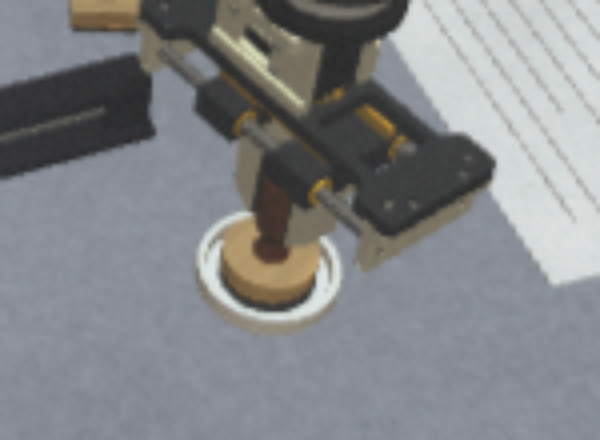

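It is centred and about 3 mm up. I'll lower it until it touches.

Call:
move_arm([
  [20, 0, 0, 2, 0, 0, 0],
  [20, 0, 0, 1, 0, 0, 0],
  [20, 0, 0, 0.5, 0, 0, 0],
  [20, 0, 0, 0, 0, 0, 0],
])

```text
time: 22.28
tool_pos: [0.6601, -0.1077, 0.0448]
tool_rot: [-3.14, -0.001, -1.131]
contact_force: [0.2, 0.0, -0.0]
opening: 0.0236
```

```bash
python3 go.py 659.5 -107.5 44.7 -65
```

```text
t 22.27 pos mm [ 660.1 -107.7   44.8] rpy deg [-1.7991e+02 -8.0000e-02 -6.4820e+01] F [ 0.2  0.  -0. ] open 23.6 q [-0.28  0.77  1.3  -0.    1.07  0.86]
tool shift [-0.4  0.4  0.1] turn [-0.002 -0.001  0.003] rows 0.0
```

Call:
move_arm([
  [20, 0, 0, 0.6, 0, 0, 0],
  [20, 0, 0, 0, 0, 0, 0],
])

```text
time: 22.52
tool_pos: [0.6602, -0.1078, 0.0447]
tool_rot: [-3.14, -0.002, -1.131]
contact_force: [-0.1, 0.8, -0.7]
opening: 0.0231
```

Call:
move_arm([
  [60, 0, 0, 0, 0, 0, 0],
  [60, 0, 0, 0, 0, 0, 0],
  [60, 0, 0, 0, 0, 0, 0],
  [60, 0, 0, 0, 0, 0, 0],
  [60, 0, 0, -20, 0, 0, 0],
  [60, 0, 0, -40, 0, 0, 0],
  [60, 0, 0, -40, 0, 0, 0],
  [60, 0, 0, 0, 0, 0, 0],
])

```text
time: 23.52
tool_pos: [0.6597, -0.1076, 0.1464]
tool_rot: [-3.141, -0.001, -1.131]
contact_force: [-0.5, -0.9, -0.3]
opening: 0.0599
```

```bash
python3 go.py 619.8 121.5 140 -65;python3 - <<'E'
from h import *
from cell import robot
for n,(x,y,w,h) in (("side",(300,140,180,150)),):
    c=robot.read_camera(n); cv2.imwrite(f"pics/{n}13.png",cv2.resize(c["img"][y:y+h,x:x+w,::-1],None,fx=4,fy=4))
c=robot.read_camera("top"); print(back(c,(203,140),0)); cv2.imwrite("pics/top13.png",c["img"][:,:,::-1])
wood,white,dark=masks(c["img"]);print(fit(c,SH["square"],wood|dark,(245,165,48,46),(.6198,.1215),stampparts))
E
```

```text
t 23.52 pos mm [ 659.7 -107.6  146.4] rpy deg [-1.7996e+02 -4.0000e-02 -6.4820e+01] F [-0.5 -0.9 -0.3] open 59.9 q [-0.28  0.67  1.2  -0.    1.27  0.86]
tool shift [-224.3  -61.3    6.3] turn [-0.001 -0.001  0.003] rows 3.9
[-56.1 -15.3   1.6] [-0.    -0.     0.001]
[-56.1 -15.3   1.6] [-0.    -0.     0.001]
[-56.1 -15.2   1.6] [-0.    -0.     0.001]
[-56.1 -15.2   1.6] [-0.    -0.     0.001]
[[0.73368662 0.26595453 0.        ]]
(np.float64(619.2688308397832), np.float64(120.19315610006387), np.float64(77.88276554597894), np.float64(38.72941176470589), np.float64(449.0))
```

View pics/side13.png

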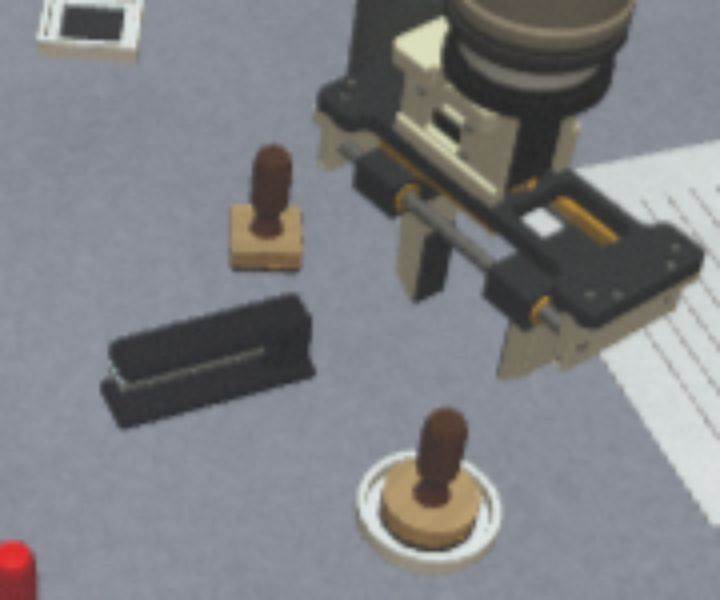

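View pics/top13.png

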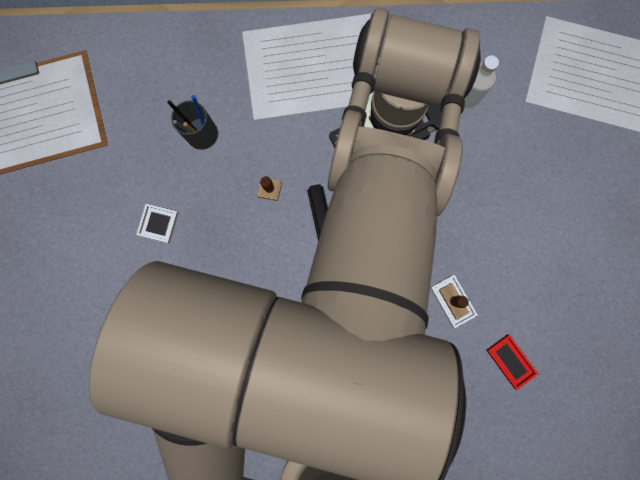

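The big round stamp is upright in its tray. The square one is last.

Call:
move_arm([
  [60, -35, -10, 0, 0, 0, 0],
  [60, -55, -15, 0, 0, 0, 0],
  [60, -55, -15, 0, 0, 0, 0],
  [60, -50, -14, 0, 0, 0, 0],
  [60, -25, -6, 0, 0, 0, 0],
  [60, 0, 0, 0, 0, 0, 0],
])

```text
time: 24.38
tool_pos: [0.6119, 0.1231, 0.1312]
tool_rot: [3.12, 0.012, -1.134]
contact_force: [1.0, 0.2, -0.4]
opening: 0.0602
```

```bash
python3 go.py 619.8 121.5 90 -65
```

```text
t 24.38 pos mm [611.9 123.1 131.2] rpy deg [178.76   0.71 -64.98] F [ 1.   0.2 -0.4] open 60.2 q [0.07 0.62 1.34 0.   1.21 1.21]
tool shift [ 5.4 -7.4 41. ] turn [0.022 0.012 0.001] rows 0.7
```

Call:
move_arm([
  [60, 5, -7, 2, 0.022, 0.012, 0],
  [60, 0, 0, 0, 0, 0, 0],
  [60, 0, 0, 20, 0, 0, 0],
  [60, 0, 0, 15, 0, 0, 0],
  [60, 0, 0, 0, 0, 0, 0],
])

```text
time: 25.0
tool_pos: [0.6214, 0.116, 0.0906]
tool_rot: [3.14, -0.001, -1.14]
contact_force: [0.4, 0.1, -0.5]
opening: 0.0601
```

```bash
python3 go.py 619.8 121.5 39 -65
```

```text
t 25.0 pos mm [621.4 116.   90.6] rpy deg [ 1.7994e+02 -3.0000e-02 -6.5290e+01] F [ 0.4  0.1 -0.5] open 60.1 q [ 0.06  0.66  1.38 -0.    1.1   1.2 ]
tool shift [-5.7 -0.9 51.6] turn [ 0.001 -0.001 -0.005] rows 0.9
```

Call:
move_arm([
  [60, -6, -1, 5, 0, 0, -0.005],
  [60, 0, 0, 20, 0, 0, 0],
  [60, 0, 0, 20, 0, 0, 0],
  [60, 0, 0, 5, 0, 0, 0],
  [60, 0, 0, 0, 0, 0, 0],
])

```text
time: 25.62
tool_pos: [0.6216, 0.123, 0.042]
tool_rot: [-3.137, -0.002, -1.134]
contact_force: [1.1, 0.4, 0.2]
opening: 0.06
```

```bash
python3 go.py 619.8 121.5 38.5 -65
```

```text
t 25.62 pos mm [621.6 123.   42. ] rpy deg [-1.7976e+02 -1.2000e-01 -6.4970e+01] F [1.1 0.4 0.2] open 60.0 q [ 0.07  0.72  1.42 -0.    1.    1.21]
tool shift [0.6 2.3 3.5] turn [-0.004 -0.002  0.   ] rows 0.1
```

Call:
move_arm([
  [60, 0.5, 2, 3, -0.004, -0.002, 0],
  [60, 0, 0, 0, 0, 0, 0],
  [20, 0, 0, 0, 0, 0, 0],
  [20, 0, 0, 0, 0, 0, 0],
  [20, 0, 0, 0, 0, 0, 0],
  [20, 0, 0, 0, 0, 0, 0],
  [20, 0, 0, 0, 0, 0, 0],
])

```text
time: 26.5
tool_pos: [0.6213, 0.1218, 0.0414]
tool_rot: [-3.138, -0.002, -1.134]
contact_force: [-0.1, 0.4, -0.3]
opening: 0.023
```

```bash
python3 go.py 619.8 121.5 38.5 -65
```

```text
t 26.5 pos mm [621.3 121.8  41.4] rpy deg [-1.7979e+02 -9.0000e-02 -6.4970e+01] F [-0.1  0.4 -0.3] open 23.0 q [ 0.07  0.72  1.42 -0.    0.99  1.21]
tool shift [-0.4  1.5  2.8] turn [-0.004 -0.002  0.001] rows 0.1
```

Call:
move_arm([
  [20, 0, 0, -15, 0, 0, 0],
  [20, 0, 0, -35, 0, 0, 0],
  [20, 0, 0, -40, 0, 0, 0],
  [20, 0, 0, -10, 0, 0, 0],
])

```text
time: 27.0
tool_pos: [0.6204, 0.1218, 0.1452]
tool_rot: [-3.14, -0.001, -1.134]
contact_force: [-0.7, -0.5, -1.7]
opening: 0.0238
```

```bash
python3 go.py 552.4 362.5 140 -69.5
```

```text
t 27.0 pos mm [620.4 121.8 145.2] rpy deg [-1.799e+02 -4.000e-02 -6.497e+01] F [-0.7 -0.5 -1.7] open 23.8 q [0.07 0.6  1.32 0.   1.21 1.21]
tool shift [-246.9  -40.3    5.1] turn [-0.002 -0.001  0.079] rows 4.3
[-49.4  -8.1   1. ] [-0.    -0.     0.016]
[-49.5  -7.3   1. ] [-0.    -0.     0.016]
[-49.6  -6.5   1. ] [-0.    -0.     0.016]
[-49.7  -5.7   1. ] [-0.    -0.     0.016]
[-49.8  -4.9   1. ] [-0.    -0.     0.016]
```

Call:
move_arm([
  [20, -35, -6, -1, 0, 0, 0.01],
  [20, -49, -7, -1, 0, 0, 0.016],
  [20, -49, -7, -1, 0, 0, 0.016],
  [20, -50, -6, 0, 0, 0, 0.016],
  [20, -45, -5, 0, 0, 0, 0.016],
  [20, -16, -2, 0, 0, 0, 0],
  [20, 0, 0, 0, 0, 0, 0],
])

```text
time: 27.88
tool_pos: [0.5515, 0.3637, 0.1447]
tool_rot: [3.138, -0.002, -1.213]
contact_force: [0.1, -1.1, -0.8]
opening: 0.0235
```

```bash
python3 go.py 552.4 362.5 90 -69.5
```

```text
t 27.88 pos mm [551.5 363.7 144.7] rpy deg [ 1.798e+02 -1.100e-01 -6.949e+01] F [ 0.1 -1.1 -0.8] open 23.5 q [ 0.47  0.66  1.22 -0.    1.26  1.68]
tool shift [ 1.4 -0.6 54.7] turn [ 0.004 -0.002  0.   ] rows 0.9
```

Call:
move_arm([
  [20, 1, -0.5, 15, 0.004, 0, 0],
  [20, 0, 0, 30, 0, 0, 0],
  [20, 0, 0, 25, 0, 0, 0],
  [20, 0, 0, 5, 0, 0, 0],
  [20, 0, 0, 0, 0, 0, 0],
])

```text
time: 28.5
tool_pos: [0.5548, 0.3546, 0.0645]
tool_rot: [3.14, -0.004, -1.221]
contact_force: [-0.5, -0.4, -1.0]
opening: 0.0232
```

```bash
python3 go.py 552.4 362.5 45.4 -69.5;python3 - <<'E'
from h import *
from cell import robot
for n,(x,y,w,h) in (("side",(270,90,120,90)),("top",(110,170,120,90))):
    c=robot.read_camera(n); cv2.imwrite(f"pics/{n}14.png",cv2.resize(c["img"][y:y+h,x:x+w,::-1],None,fx=6,fy=6))
E
```

```text
t 28.5 pos mm [554.8 354.6  64.5] rpy deg [179.88  -0.24 -69.93] F [-0.5 -0.4 -1. ] open 23.2 q [ 0.45  0.73  1.31 -0.    1.1   1.68]
tool shift [-8.3 -0.5 19.1] turn [ 0.002 -0.004 -0.008] rows 0.3
```

View pics/side14.png

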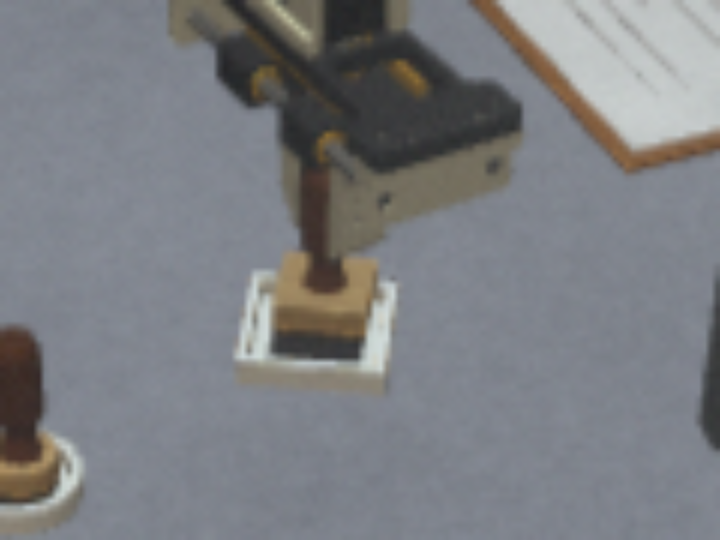

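View pics/top14.png

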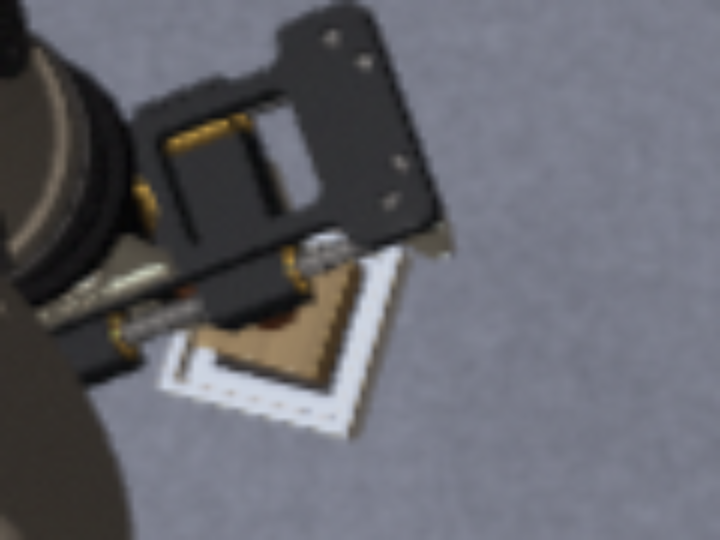

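The stamp is lined up with its tray. I'll correct the 8 mm and lower it.

Call:
move_arm([
  [20, -8, -0.5, 0, 0, -0.004, 0],
  [20, 0, 0, 0, 0, 0, 0],
])

```text
time: 28.85
tool_pos: [0.5534, 0.3639, 0.0672]
tool_rot: [-3.139, 0.001, -1.22]
contact_force: [-0.1, 1.0, -0.6]
opening: 0.0237
```

```bash
python3 go.py 552.4 362.5 45.4 -69.5
```

```text
t 28.85 pos mm [553.4 363.9  67.2] rpy deg [-1.7985e+02  5.0000e-02 -6.9910e+01] F [-0.1  1.  -0.6] open 23.7 q [0.47 0.74 1.3  0.   1.1  1.69]
tool shift [ 0.9  1.5 21.8] turn [-0.003  0.001 -0.007] rows 0.4
```

Call:
move_arm([
  [20, 1, 1, 6, -0.003, 0, -0.007],
  [20, 0, 0, 7, 0, 0, 0],
  [20, 0, 0, 5, 0, 0, 0],
  [20, 0, 0, 0, 0, 0, 0],
])

```text
time: 29.35
tool_pos: [0.5526, 0.3628, 0.048]
tool_rot: [3.141, 0.001, -1.212]
contact_force: [0.3, -0.4, -0.7]
opening: 0.0238
```

```bash
python3 go.py 552.4 362.5 45.4 -69.5;python3 - <<'E'
from h import *
from cell import robot
for n,(x,y,w,h) in (("side",(270,90,120,90)),("top",(110,170,120,90))):
    c=robot.read_camera(n); cv2.imwrite(f"pics/{n}15.png",cv2.resize(c["img"][y:y+h,x:x+w,::-1],None,fx=6,fy=6))
E
```

```text
t 29.35 pos mm [552.6 362.8  48. ] rpy deg [ 1.7997e+02  4.0000e-02 -6.9440e+01] F [ 0.3 -0.4 -0.7] open 23.8 q [0.46 0.76 1.32 0.   1.06 1.68]
tool shift [0.2 0.3 2.6] turn [0.001 0.001 0.001] rows 0.0
```

View pics/side15.png

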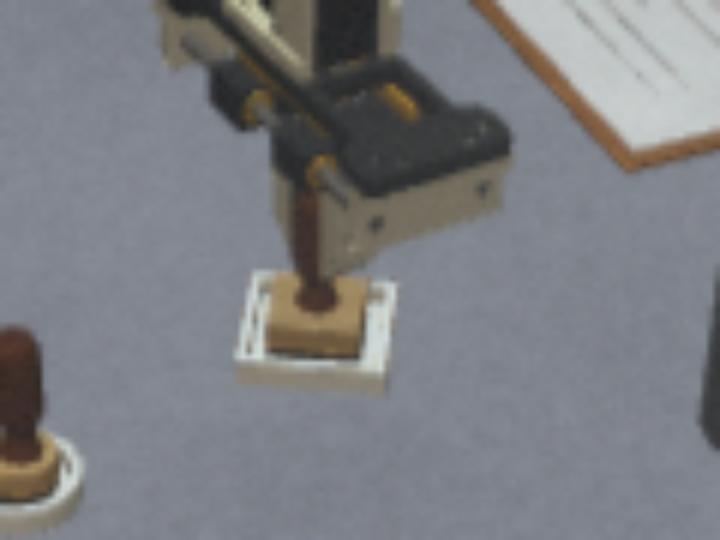

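View pics/top15.png

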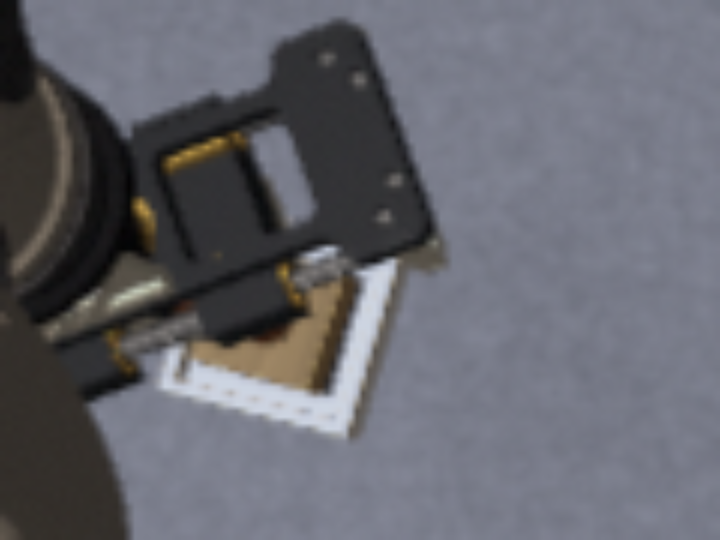

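Call:
move_arm([
  [20, 0.5, -1.5, 1, 0, 0, 0],
  [20, 0, 0, 1, 0, 0, 0],
  [20, 0, 0, 0.6, 0, 0, 0],
  [20, 0, 0, 0, 0, 0, 0],
])

```text
time: 29.95
tool_pos: [0.555, 0.3631, 0.0464]
tool_rot: [-3.14, 0.001, -1.212]
contact_force: [0.6, -0.2, -1.2]
opening: 0.0237
```

```bash
python3 go.py 553.5 362.5 45.2 -69.5
```

```text
t 29.95 pos mm [555.  363.1  46.4] rpy deg [-1.7991e+02  5.0000e-02 -6.9450e+01] F [ 0.6 -0.2 -1.2] open 23.7 q [0.46 0.76 1.32 0.   1.06 1.68]
tool shift [0.1 1.6 1.2] turn [-0.002  0.001  0.001] rows 0.0
```

Call:
move_arm([
  [20, 0, 1, 1.2, 0, 0, 0],
  [20, 0, 0, 0.6, 0, 0, 0],
  [20, 0, 0, 0, 0, 0, 0],
])

```text
time: 30.32
tool_pos: [0.5542, 0.3628, 0.0453]
tool_rot: [-3.139, 0.001, -1.212]
contact_force: [-0.6, 0.0, -1.4]
opening: 0.0236
```

```bash
python3 go.py 553.5 362.5 45.2 -69.5
```

```text
t 30.32 pos mm [554.2 362.8  45.3] rpy deg [-1.7986e+02  5.0000e-02 -6.9450e+01] F [-0.6  0.  -1.4] open 23.6 q [0.46 0.76 1.32 0.   1.06 1.68]
tool shift [0.  0.8 0.1] turn [-0.002  0.001  0.001] rows 0.0
```

Call:
move_arm([
  [20, 0, 0, 0.6, 0, 0, 0],
  [20, 0, 0, 0, 0, 0, 0],
])

```text
time: 30.58
tool_pos: [0.5542, 0.3628, 0.0453]
tool_rot: [-3.139, 0.001, -1.212]
contact_force: [-0.8, 0.7, 0.9]
opening: 0.0236
```

Call:
move_arm([
  [60, 0, 0, 0, 0, 0, 0],
  [60, 0, 0, 0, 0, 0, 0],
  [60, 0, 0, 0, 0, 0, 0],
  [60, 0, 0, 0, 0, 0, 0],
  [60, 0, 0, -20, 0, 0, 0],
  [60, 0, 0, -40, 0, 0, 0],
  [60, 0, 0, -50, 0, 0, 0],
  [60, 0, 0, -40, 0, 0, 0],
  [60, 0, 0, 0, 0, 0, 0],
])

```text
time: 31.7
tool_pos: [0.5537, 0.3625, 0.198]
tool_rot: [-3.141, 0.001, -1.212]
contact_force: [0.3, 0.3, -0.8]
opening: 0.0598
```

```bash
python3 go.py 350 300 250 -69.5
```

```text
t 31.7 pos mm [553.7 362.5 198. ] rpy deg [-1.7997e+02  5.0000e-02 -6.9450e+01] F [ 0.3  0.3 -0.8] open 59.8 q [0.46 0.62 1.15 0.   1.38 1.68]
tool shift [-13.1 212.7 -52.1] turn [-0.001  0.001  0.001] rows 3.7
[ -3.3  53.2 -13. ] [-0.  0.  0.]
[ -3.2  53.2 -13. ] [-0.  0.  0.]
[ -3.2  53.2 -13. ] [-0.  0.  0.]
[ -3.2  53.2 -13. ] [-0.  0.  0.]
```

Call:
move_arm([
  [60, -30, 30, -12, 0, 0, 0],
  [60, -40, 40, -12, 0, 0, 0],
  [60, -40, 40, -12, 0, 0, 0],
  [60, -20, 30, 0, 0, 0, 0],
  [60, 0, 0, 0, 0, 0, 0],
])

```text
time: 32.33
tool_pos: [0.3708, 0.4352, 0.2289]
tool_rot: [3.134, -0.001, -1.214]
contact_force: [-0.1, 0.2, 0.5]
opening: 0.0599
```

```bash
python3 go.py
python3 - <<'E'
from h import *
from cell import robot
for n in("top","side"):
    c=robot.read_camera(n); cv2.imwrite(f"pics/{n}16.png",c["img"][:,:,::-1])
E
```

```text
t 32.33 pos mm [370.8 435.2 228.9] rpy deg [ 1.7955e+02 -6.0000e-02 -6.9560e+01] F [-0.1  0.2  0.5] open 59.9 q [0.73 0.43 1.38 0.   1.34 1.94]
```

View pics/top16.png

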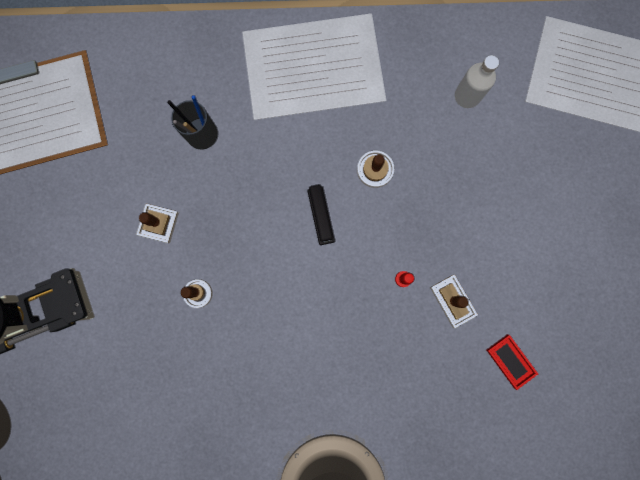

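View pics/side16.png

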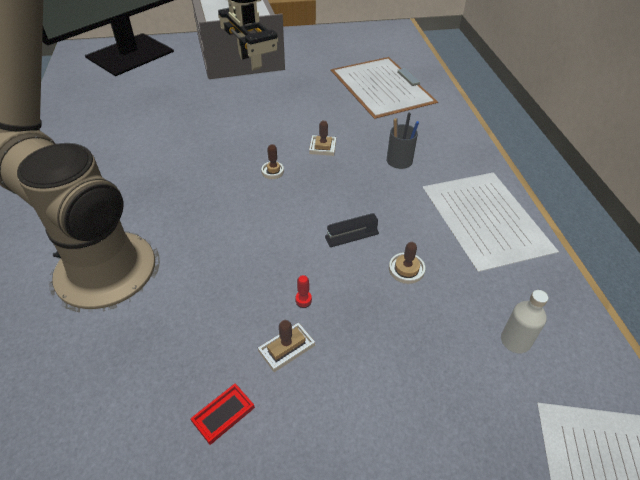

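Run:
```python
from h import *
from cell import robot
im=cv2.imread("pics/top16.png")
z=lambda x,y:cv2.resize(im[y:y+50,x:x+50],None,fx=6,fy=6,interpolation=cv2.INTER_CUBIC)
cv2.imwrite("pics/z.png",np.vstack([np.hstack([z(132,198),z(430,276)]),np.hstack([z(172,268),z(351,144)])]))
c=robot.read_camera("top"); i=c["img"].astype(int); r,b=i[:,:,0],i[:,:,2]
for k,uv,t in (("square",(158,224),-15.5),("oblong",(455,301),27.1)):
    m=np.zeros((480,640),bool);x,y=uv; m[y-24:y+24,x-24:x+24]=True
    m&=(r-b>8)
    roi=(x-26,y-26,52,52)
    def mk(s,X,Y,w): 
        P=stampparts(s,X,Y,w,.004); return [np.array(pose(np.r_[outline(s,.009),outline(s,.022)],X,Y,w))]+P[1:]
    print(k,np.round(fit(c,SH[k],m,roi,back(c,uv,.02)[0],mk),1),"tray",t)
```

```text
square [550.8 361.   72.1  87.5 603. ] tray -15.5
oblong [ 370.4 -259.9   27.4   52.4  603. ] tray 27.1
```

View pics/z.png

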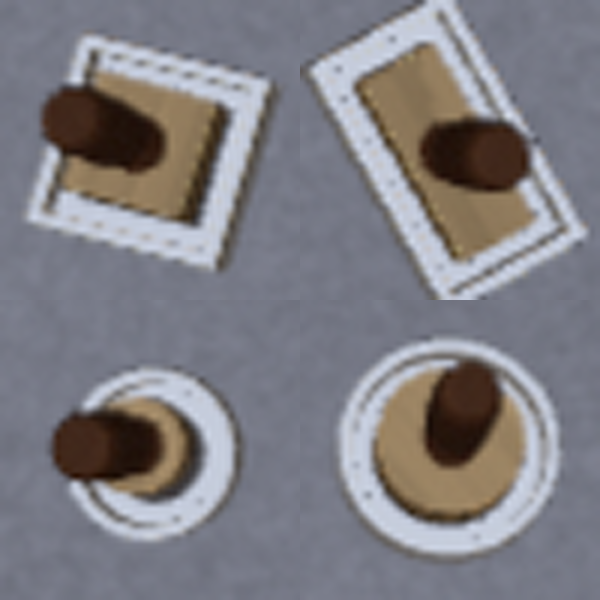

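All four stamps are flat inside their trays and centred within 1–2 mm. The alignment error is 0.3° for the oblong one and about 2° for the square. The stapler, the cup and the red look-alikes have not moved.

```bash
python3 -c "
from cell import robot
print(robot.hand_in())"
```

```text
the job is handed in; nothing more can be done
None
```

All four stamps are standing upright on the floor of their matching trays, and I handed the job in at about 32 s of the 102 s allowed. `hand_in` gives no verdict, so the checks below are my own.

- **Setting down:** I lowered each stamp until it reached floor height or touched, then opened the jaws. None tipped. Only the small round stamp gave a clear contact force at the floor, about 3 N. For the other three I judged touch-down mostly by height.
- **Position and alignment:** In the last top picture the square and oblong stamps are centred within about 2 mm. The oblong is lined up to about 0.3°. The square is within about 2.5° of its tray, or nearly exact by the tray's felt, because my two tray angle estimates differed by about 3°. I judged the two round stamps by eye, and they sit inside their recesses on the floor.
- **Bystanders:** The stapler, the pen cup and both red look-alikes are where they started, judging by the before and after pictures.
- **Disagreements:** The two cameras differed by 2–4 mm on positions, except the square tray's rim, which was off by about 15 mm in the side view. I used averages and checked each placing by picture before release.

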